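# Slide soft chocolates into their gift trays

### The job

Slide the flat, wide chocolate slab into the wide card tray and the tall, slim coated bar into the narrow card tray, each lengthwise through the tray's open end until nothing sticks out of it, and leave them lying there straight. They are soft and mark easily: never squeeze, lift or tip them, and only push them gently, as with one light finger (well under 10 N). Leave the ramekin, the jars and the gift box where they stand.

Things in the scene. Friction and masses are not known exactly. Their poses are not given: they have to be found in the camera images.
- slab: Milk chocolate slab, a loose flat block 120 mm long (own x), 52 mm wide (own y), 18 mm thick, red crumbs on top, 0.1 to 0.2 kg, a steady push of 1 to 3 N slides it on the marble. Origin: centre of its underside; z up. Both ends are alike. More than 10 N from the robot's fingers or arm marks it.
- bar: Dark chocolate-coated bar, a loose block 110 mm long (own x), 36 mm wide (own y), 34 mm tall, 0.1 to 0.2 kg, a steady push of 1 to 3 N slides it on the marble. Origin: centre of its underside; z up. Both ends are alike. More than 10 N from the robot's fingers or arm marks it.
- wide_tray: Cream card gift tray for the slab: two side walls and an end wall, 24 mm high and 4 mm thick, no top, a paper-thin floor without any step. Inside 134 mm long (own x from -67 at the open end to +67 at the end wall) and 70 mm wide. Fixed to the marble. Origin: centre of its inside, on the marble. Its own +x points from the open end to the closed end, +y across, z up. So the 120 mm slab is wholly inside when its centre is between about -7 and +7 mm along x.
- narrow_tray: Cream card gift tray for the bar: two side walls and an end wall, 24 mm high and 4 mm thick, no top, a paper-thin floor without any step. Inside 124 mm long (own x from -62 at the open end to +62 at the end wall) and 50 mm wide. Fixed to the marble. Origin: centre of its inside, on the marble. Its own +x points from the open end to the closed end, +y across, z up. So the 110 mm bar is wholly inside when its centre is between about -7 and +7 mm along x.
- ramekin: Bystander: loose white ceramic cup, 52 mm across, 40 mm high, standing before and between the trays. Origin: centre of its underside.
- colour_jar: Bystander: small loose amber glass jar, 36 mm across, 52 mm high, standing between the two chocolates. Origin: centre of its underside.
- gift_box: Bystander: loose closed cream box, 70 mm (own x) by 100 mm (own y), 45 mm high, beyond the work. Origin: centre of its underside.
- nut_jar: Bystander: loose amber glass jar, 70 mm across, 110 mm high, beyond the work. Origin: centre of its underside.
Mind the look-alikes: they are no part of the job. Of the things like the bar, leave any that is turquoise or white; of the rest the larger one is meant.

How it is judged (in metres and radians):
At the end, for the whole second after the job is handed in: The slab lies flat and still in the wide tray and the bar in the narrow tray, each straight along its tray (within 0.2 rad) and wholly inside (sticking out of the open end by no more than 1 mm); the four bystanders stand within 20 mm of where they were (x of slab in the frame of wide_tray between -0.008 and 0.009 m and y of slab in the frame of wide_tray between -0.012 and 0.012 m and angle between the x axis of slab and the x axis of wide_tray, either way round below 0.2 rad and height (world z) of each of slab, bar below 0.004 m and angle between each of slab, bar's own z axis and vertical below 0.1 rad and linear speed of each of slab, bar below 0.01 m/s and x of bar in the frame of narrow_tray between -0.008 and 0.009 m and y of bar in the frame of narrow_tray between -0.01 and 0.01 m and angle between the x axis of bar and the x axis of narrow_tray, either way round below 0.2 rad and not (distance of ramekin from where it was at the start of the episode above 0.02 m or angle between ramekin's own z axis and vertical above 0.3 rad) and not (distance of colour_jar from where it was at the start of the episode above 0.02 m or angle between colour_jar's own z axis and vertical above 0.3 rad) and not (distance of gift_box from where it was at the start of the episode above 0.02 m or angle between gift_box's own z axis and vertical above 0.3 rad) and not (distance of nut_jar from where it was at the start of the episode above 0.02 m or angle between nut_jar's own z axis and vertical above 0.3 rad)); the robot touches nothing.
It fails at once if the slab is pushed or squeezed with more than 10 N (contact force between any of the fingers, the arm and slab above 10 N).
It fails at once if the bar is pushed or squeezed with more than 10 N (contact force between any of the fingers, the arm and bar above 10 N).
It fails at once if the slab or the bar is lifted more than 12 mm or tipped more than 0.35 rad ((height (world z) of slab above 0.012 m or angle between slab's own z axis and vertical above 0.35 rad) or (height (world z) of bar above 0.012 m or angle between bar's own z axis and vertical above 0.35 rad)).
It fails at once if the ramekin, a jar or the gift box is moved more than 20 mm or tipped more than 0.3 rad ((distance of ramekin from where it was at the start of the episode above 0.02 m or angle between ramekin's own z axis and vertical above 0.3 rad) or (distance of colour_jar from where it was at the start of the episode above 0.02 m or angle between colour_jar's own z axis and vertical above 0.3 rad) or (distance of gift_box from where it was at the start of the episode above 0.02 m or angle between gift_box's own z axis and vertical above 0.3 rad) or (distance of nut_jar from where it was at the start of the episode above 0.02 m or angle between nut_jar's own z axis and vertical above 0.3 rad)).
It also fails if it takes over 72 s, if anything falls off the work surface, if the arm or the gripper's body presses on something with over 40 N, if the wrist force passes 120 N, or if a joint passes its speed limit or range.

### The arm

A 6-joint arm with a two-finger parallel gripper is mounted at the origin on the work surface. World frame = base frame: x ahead of the robot, y to its left, z up, the work surface at z = 0. Lengths are in mm, angles in rad, forces in N, time in s.
With the tool pointing down it reaches from about 275 to 1000 mm from the base axis. Payload 8.4 kg.
Tool frame: the origin (TCP) lies between the finger pads; the fingertips stand 22 mm ahead of it and the grasp point (between the pads) lies 3 mm ahead of it; z points along the fingers, y is the line along which they close (so a half turn about z gives the same grasp; the last joint's range is limited). The gripper opens to 85 mm and grips with 20 to 120 N. Pads are 22 mm wide; open, the fingers measure 114 mm over their backs; the gripper's body (76 mm by 85 mm) begins 54 mm behind the grasp point. The pads swing forward as they close: fully open they stand 13 mm farther back than shut.
Start: joints at [-1.253, 0.353, 1.633, -0, 1.155, -0.002], TCP at [196.484, -593.314, 223.681] pointing down, gripper open.
Joint ranges: [-2.63, 2.63], [-0.92, 2.1], [0.06, 2.66], [-1.3, 4.44], [0, 2.69], [-3.02, 3.02]. Speed limits (rad/s): [2.22, 2.22, 2.79, 3.14, 3.14, 3.14].

### API

Orientations are given as [roll, pitch, yaw] about the fixed x, y, z axes, in that order (R = Rz(yaw) Ry(pitch) Rx(roll)).
In Python, from rig import r, grab_frame gives the robot as it stands.
- The arm moves only by the shell command python3 -m inch 'ROWS' [FORCE]. ROWS is JSON, a list of rows, each a list of 7 numbers: the turn, a rotation vector about the tool's x, y, z as a fraction of full scale, then the shift along the tool's x, y, z as a fraction of full scale, then the closure, from 0 (fully open) to 1 (shut). In form: [[rx, ry, rz, dx, dy, dz, fingers], ...]. A call has 1 to 8 rows; each row shifts and turns the commanded pose from where the row before left it, along the tool's axes as they then stand; what a row does not reach is not made up. Full scale, the value 1, is 2.5 cm for a shift and pi rad for a turn. A row lasts 1/12 s, in which the tool goes at most 41.7 mm and 7.16 degrees, less where a joint would pass 70% of its speed; a pose out of reach is approached as far as the arm can. A call with a number of a shift or a turn outside -1 to 1 is refused whole. A call with a gripper value outside its range is refused whole. The fingers move at their own pace and stop on an object; FORCE is the grip in N (left out, the last holds). Time passes only in rows, so rows that do not move let the fingers close. It gives the time, the measured TCP pose, the force, the opening and the grip force at its end, in the units of the state.
- r.sense(): the state, without advancing time (a new reading comes with each control period).
- grab_frame(name): name is "side" or "top"; returns a dict with "pixels" (384x512x3 uint8, red, green, blue), "z_map" (384x512 float32, mm along the optical axis (not along the pixel's ray), 0 where there is no reading), "vertical_fov" (degrees; the focal length in pixels is half the picture's height over the tangent of half this angle, whatever the lens; pixels are square), "cx", "cy" (the principal point, pixels), "dist" ([k1, k2, p1, p2, k3] as OpenCV has them; the pictures are not rectified), "cam_to_world" (4x4, takes a point from camera to world coordinates). Camera axes: x right, y down, z forward; pixel columns grow to the right and rows downward; lengths in mm; the calibration is good to about 2 mm. A picture is of the moment at which its call begins.
- r.sign_off(): hands the job in; it is judged then, once.
The state is a dict: "clock": time; "qpos": joint angles; "qvel": joint speeds; "joint_efforts": joint torques, N m; "eef_pos": TCP position; "tcp_rot": TCP orientation; "contact_force": force on the tool from outside, world axes, zero at the start; "wrist_torque": the same for the moment, N m; "opening": opening from 0.0 (shut) to 1.0 (fully open); "grasp_force": force on a finger pad.
Only numpy, scipy, OpenCV 4.12 (cv2) and the standard library are available. Lean on these libraries where they do the work, as an engineer would, in place of code of your own. Each camera call takes 0.05 s, during which the arm holds its last target. There are 200 camera calls.

## Working session

There is one attempt and no reset: what is moved stays moved. The work goes in short steps, Python scripts to look and compute and a shell command to move; the robot and the scene stay as the last step left them, time stands still between calls to the robot, and variables do not carry over. Pictures are saved under pics/ and viewed, at most 10 in all, crops included, and the job is handed in when it is done.

```bash
ls; mkdir -p pics
cat > h.py <<'E'
import numpy as np, cv2
from rig import r, grab_frame
def cam(f):
    h,w=f["pixels"].shape[:2]; fl=h/2/np.tan(np.radians(f["vertical_fov"])/2)
    return np.array([[fl,0,f["cx"]],[0,fl,f["cy"]],[0,0,1.]]),np.array(f["dist"],float),np.array(f["cam_to_world"],float)
def ray(f,uv,z):
    "pixels -> world points on plane z"
    K,d,T=cam(f); p=cv2.undistortPoints(np.array(uv,np.float64).reshape(-1,1,2),K,d).reshape(-1,2)
    v=np.c_[p,np.ones(len(p))]@T[:3,:3].T; o=T[:3,3]
    return o+v*((z-o[2])/v[:,2:3])
def cloud(f):
    "world xyz of each pixel"
    K,d,T=cam(f); h,w=f["z_map"].shape
    uv=np.stack(np.meshgrid(np.arange(w),np.arange(h)),-1).reshape(-1,1,2).astype(np.float64)
    p=cv2.undistortPoints(uv,K,d).reshape(-1,2); z=f["z_map"].reshape(-1,1)
    return (np.c_[p,np.ones(len(p))]*z@T[:3,:3].T+T[:3,3]).reshape(h,w,3)
E
python3 - <<'E'
from h import *
for n in("top","side"):
    f=grab_frame(n); cv2.imwrite(f"pics/{n}0.png",f["pixels"][...,::-1]); np.save(n+"0.npy",f,allow_pickle=True)
    K,d,T=cam(f); print(n,K[0,0],T.round(2).tolist(),d)
s=r.sense(); print(s)
E
```

```text
pics
top 414.9591092716164 [[-0.02, -0.99, 0.11, 485.34], [-1.0, 0.02, 0.03, -93.5], [-0.03, -0.11, -0.99, 1060.88], [0.0, 0.0, 0.0, 1.0]] [-0.07474006  0.          0.          0.          0.        ]
side 348.64322504827174 [[0.86, -0.34, 0.37, 304.6], [-0.51, -0.56, 0.66, -617.74], [-0.02, -0.76, -0.65, 546.99], [0.0, 0.0, 0.0, 1.0]] [-0.06591529  0.          0.          0.          0.        ]
{'clock': 0.1, 'qpos': array([-1.25339043e+00,  3.53558240e-01,  1.63406733e+00,  1.40086701e-06,
        1.15519995e+00, -2.38644515e-03]), 'qvel': array([ 0.0014423 , -0.00054994, -0.00301298, -0.0009966 , -0.00105046,
       -0.00116966]), 'joint_efforts': array([ 2.11347315e-04, -6.06359124e+01, -3.42818356e+01, -9.50563481e-05,
        3.93084061e-03, -1.38737124e-05]), 'eef_pos': array([ 196.35204434, -592.89212262,  223.04642087]), 'tcp_rot': array([-3.14035980e+00, -4.22307126e-06,  3.19791776e-01]), 'contact_force': array([ 0.40697475,  0.47954928, -1.19917349]), 'wrist_torque': array([-0.04283094, -0.03863907,  0.01350337]), 'grasp_force': 0.0, 'opening': 1.0014885870470778}
```

View pics/top0.png

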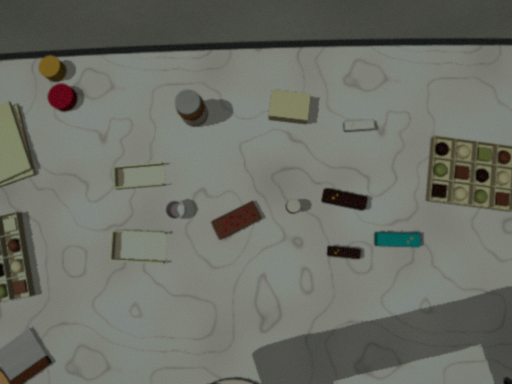

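View pics/side0.png

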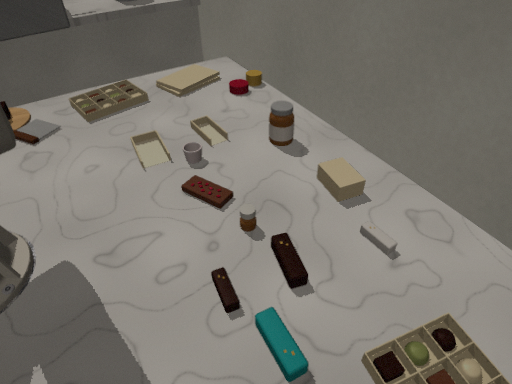

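Candidates for the bar in the top view: dark large (345,199), dark small (344,252), turquoise (398,240) and white (360,126). The large dark one fits, because turquoise and white are excluded and it is the larger of the rest. Both trays, wide (140,246) and narrow (140,177), open to image right. The slab is at (237,220), the colour jar at (295,205) and the ramekin at (178,209).

Run:
```python
from h import *
f=np.load("top0.npy",allow_pickle=True).item(); px=f["pixels"]
C=cloud(f)
cv2.imwrite("pics/crop0.png",cv2.resize(px[150:270,100:430,::-1],None,fx=2.4,fy=2.4,interpolation=cv2.INTER_CUBIC))
hsv=cv2.cvtColor(px,cv2.COLOR_RGB2HSV)
def box(roi,m,z):
    x0,y0,x1,y1=roi; M=np.zeros(m.shape,np.uint8); M[y0:y1,x0:x1]=m[y0:y1,x0:x1]*255
    cs,_=cv2.findContours(M,cv2.RETR_EXTERNAL,cv2.CHAIN_APPROX_NONE); c=max(cs,key=cv2.contourArea)
    p=ray(f,c.reshape(-1,2),z)[:,:2].astype(np.float32); b=cv2.minAreaRect(p)
    return [np.round(x,1) for x in b[0]],np.round(b[1],1),round(b[2],1), cv2.boundingRect(c)
rois={"slab":(205,195,270,245,18),"bar":(315,182,375,215,34),"small":(320,240,368,265,20)}
med=np.median(px.reshape(-1,3),0); print("bg",med)
for k,(a,b,c,d,z) in rois.items():
    zt=C[b:d,a:c,2]; print(k, "hsv c",hsv[(b+d)//2,(a+c)//2], "ztop",np.percentile(zt,[50,95]).round(1))
    for zz in (0,z): print("   ",zz,*box((a,b,c,d),(C[...,2]>z*0.6) ,zz))
    print("   dark",*box((a,b,c,d),px.max(-1)<95,z))
for k,(a,b,c,d,z) in {"wide":(100,220,180,272,24),"narrow":(100,155,180,196,24),"ram":(160,195,198,225,40),"cj":(280,190,312,220,52),"gift":(262,82,318,130,45),"nut":(170,85,215,130,110)}.items():
    m=(C[...,2]>z*0.5); print(k,*box((a,b,c,d),m,z))
# colour masks of trays
m=(hsv[...,1]>25)
for k,(a,b,c,d) in {"wide":(100,220,180,272),"narrow":(100,155,180,196)}.items(): print(k,"col",*box((a,b,c,d),m,0))
print(np.round(C[246,100:185,2],0).tolist()); print(np.round(C[225:270,140,2],0).tolist())
```

```text
bg [124. 126. 118.]
slab hsv c [ 11 146  63] ztop [ 2.6 21.9]
    0 [np.float64(515.1), np.float64(-10.9)] [ 54.1 121.4] 26.3 (211, 201, 50, 40)
    18 [np.float64(514.6), np.float64(-12.3)] [ 53.2 119.4] 26.3 (211, 201, 50, 40)
   dark [np.float64(515.1), np.float64(-16.9)] [ 56.2 128.1] 25.5 (211, 201, 54, 39)
bar hsv c [  0 114  29] ztop [ 2.7 36.9]
    0 [np.float64(564.3), np.float64(-290.9)] [115.1  39.5] 76.9 (322, 188, 46, 23)
    34 [np.float64(561.8), np.float64(-284.6)] [111.4  38.2] 76.9 (322, 188, 46, 23)
   dark [np.float64(561.0), np.float64(-288.1)] [122.5  41.1] 76.9 (321, 188, 50, 23)
small hsv c [  8 128  30] ztop [ 2.1 27.9]
    0 [np.float64(428.7), np.float64(-282.6)] [83.1 27.3] 84.4 (327, 246, 34, 13)
    20 [np.float64(429.7), np.float64(-279.1)] [81.5 26.8] 84.4 (327, 246, 34, 13)
   dark [np.float64(430.7), np.float64(-282.4)] [92.  30.4] 83.1 (326, 245, 38, 14)
wide [np.float64(452.1), np.float64(236.0)] [142.3  78.2] 86.7 (109, 230, 58, 33)
narrow [np.float64(633.5), np.float64(236.5)] [ 61.7 133.1] 3.3 (113, 162, 52, 27)
ram [np.float64(543.9), np.float6
[... 434 characters left out ...]
3.7 (112, 161, 54, 29)
[3.0, 1.0, 6.0, 3.0, 2.0, 2.0, 5.0, 2.0, 2.0, 3.0, 0.0, 24.0, 26.0, 21.0, 12.0, 6.0, -0.0, 4.0, 5.0, -2.0, 5.0, 9.0, 0.0, 5.0, -1.0, 2.0, 3.0, 4.0, 4.0, 5.0, -0.0, 1.0, 3.0, 3.0, 7.0, -1.0, 1.0, 3.0, 6.0, 4.0, 6.0, 1.0, 1.0, 0.0, -0.0, 1.0, 5.0, 6.0, 4.0, 5.0, 4.0, 7.0, 5.0, 2.0, 2.0, -1.0, 2.0, 2.0, 1061.0, 2.0, 1.0, 4.0, 5.0, -2.0, 3.0, 4.0, 4.0, 1.0, 2.0, -2.0, 3.0, 2.0, 1.0, 1.0, -0.0, 2.0, 3.0, -1.0, 1.0, 2.0, 0.0, -3.0, 3.0, -3.0, 2.0]
[2.0, 2.0, 4.0, 1.0, 1.0, 2.0, 1.0, 28.0, 4.0, 4.0, 4.0, 0.0, 3.0, 1.0, 0.0, 5.0, 4.0, 3.0, 3.0, 1.0, -0.0, 6.0, 4.0, 1.0, 2.0, 6.0, 4.0, 1.0, 3.0, 3.0, -1.0, 2.0, 2.0, 0.0, -0.0, 21.0, 23.0, 2.0, 6.0, 2.0, 2.0, 1.0, 2.0, 1.0, 5.0]
```

View pics/crop0.png

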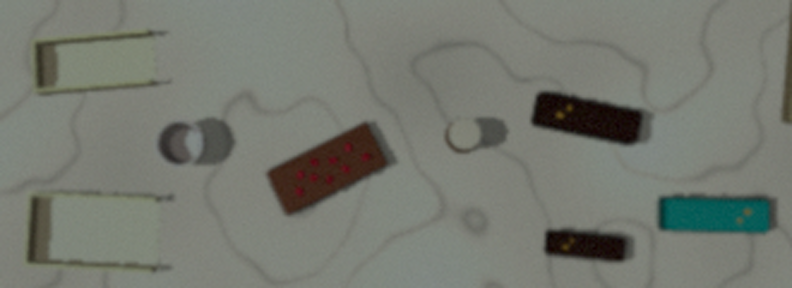

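The crop confirms it: the large dark bar at crop (588,117) is clearly bigger than the small one at (587,245). I'll start with the bar: a side push in +x to square it to the narrow tray, then an end push in +y. Moving to its -x side now.

```bash
python3 -m inch '[[0,0,0.028,0,0,0,0.5],[0,0,0.028,0,0,0,0.5],[0,0,0.0275,0,0,0,0.5],[0,0,0,0.8,-0.725,0.37,0.5],[0,0,0,0.8,-0.725,0.37,0.5],[0,0,0,0.8,-0.725,0.37,0.5],[0,0,0,0.8,-0.725,0.37,0.5],[0,0,0,0.8,-0.725,0.37,0.5]]'
python3 -m inch '[[0,0,0,0.8,-0.725,0.37,0.5],[0,0,0,0.8,-0.725,0.37,0.5],[0,0,0,0.8,-0.725,0.37,0.5],[0,0,0,0.8,-0.725,0.37,0.5],[0,0,0,0.8,-0.725,0.37,0.5],[0,0,0,0.8,-0.725,0.37,0.5],[0,0,0,0.8,-0.725,0.37,0.5],[0,0,0,0,0,0,0.5]]'
cat > go.py <<'E'
import sys
from h import *
# go.py x y z yaw : full-scale units still to go (shift in the tool axes AFTER the turn)
x,y,z,yaw=map(float,sys.argv[1:5]); s=r.sense(); p=s["eef_pos"]; a=s["tcp_rot"][2]
d=np.array([x,y])-p[:2]; c,n=np.cos(yaw),np.sin(yaw)
print("t",round(s["clock"],2),"p",p.round(1),"yaw",round(a,4),"F",s["contact_force"].round(1),"open",round(s["opening"],2))
print("rz",round(-((yaw-a+np.pi)%(2*np.pi)-np.pi)/np.pi,4),"dx",round((d[0]*c+d[1]*n)/25,3),"dy",round((d[0]*n-d[1]*c)/25,3),"dz",round((p[2]-z)/25,3))
E
python3 go.py 500 -288 30 0.0576
```

```text
clock: 0.77
eef_pos: [291.6, -495.9, 176.7]
tcp_rot: [-3.141, 0.0, 0.057]
contact_force: [0.3, 0.1, 0.4]
opening: 0.505
grasp_force: 0.0
clock: 1.43
eef_pos: [425.2, -358.8, 110.8]
tcp_rot: [-3.139, 0.001, 0.06]
contact_force: [-0.5, 1.3, -0.7]
opening: 0.499
grasp_force: 0.0
t 1.43 p [ 425.2 -358.8  110.8] yaw 0.0597 F [-0.5  1.3 -0.7] open 0.5
rz 0.0007 dx 3.152 dy -2.656 dz 3.232
```

```bash
python3 -m inch '[[0,0,0,0.78,-0.66,0.3,0.5],[0,0,0,0.78,-0.66,0.3,0.5],[0,0,0,0.78,-0.66,0.3,0.5],[0,0,0,0.78,-0.66,0.3,0.5],[0,0,0,0,0,0.6,0.5],[0,0,0,0,0,0.6,0.5],[0,0,0,0,0,0.3,0.5],[0,0,0,0,0,0,0.5]]'
python3 - <<'E'
from h import *
f=grab_frame("side"); cv2.imwrite("pics/side1.png",f["pixels"][...,::-1])
C=cloud(f); 
m=(abs(C[...,0]-500)<45)&(abs(C[...,1]+288)<70)&(C[...,2]>5)&(C[...,2]<70)
p=C[m]; print([(z,int(((p[:,2]>z)&(p[:,2]<z+5)).sum())) for z in range(5,70,5)])
K,d,T=cam(f)
E
python3 go.py 500 -288 22 0.0576
```

```text
clock: 2.1
eef_pos: [496.3, -291.5, 43.5]
tcp_rot: [-3.14, 0.003, 0.057]
contact_force: [-0.4, -0.5, 0.4]
opening: 0.499
grasp_force: 0.0
[(5, 23), (10, 30), (15, 27), (20, 28), (25, 55), (30, 92), (35, 0), (40, 0), (45, 0), (50, 14), (55, 36), (60, 41), (65, 36)]
t 2.15 p [ 496.8 -291.9   44.5] yaw 0.0571 F [ 1.6  0.2 -0.5] open 0.5
rz -0.0002 dx 0.135 dy -0.15 dz 0.901
```

View pics/side1.png

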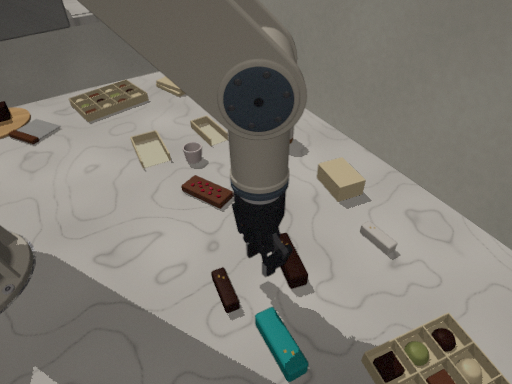

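```bash
python3 -m inch '[[0,0,0,0,0.1,0.4,0.5],[0,0,0,0,0.1,0.35,0.5],[0,0,0,0.3,0,0,0.5],[0,0,0,0.3,0,0,0.5],[0,0,0,0.1,0,0,0.5],[0,0,0,0.08,0,0,0.5],[0,0,0,0.08,0,0,0.5],[0,0,0,0.08,0,0,0.5]]'
python3 -m inch '[[0,0,0,0.08,0,0,0.5],[0,0,0,0.08,0,0,0.5],[0,0,0,0.08,0,0,0.5],[0,0,0,0.08,0,0,0.5],[0,0,0,0.08,0,0,0.5],[0,0,0,0.08,0,0,0.5],[0,0,0,0.08,0,0,0.5],[0,0,0,0.08,0,0,0.5]]'
python3 -m inch '[[0,0,0,0.1,0,0,0.5],[0,0,0,0.1,0,0,0.5],[0,0,0,0.1,0,0,0.5],[0,0,0,0.1,0,0,0.5],[0,0,0,0.1,0,0,0.5],[0,0,0,0.1,0,0,0.5],[0,0,0,0.1,0,0,0.5],[0,0,0,0.1,0,0,0.5]]'
python3 - <<'E'
from h import *
f=grab_frame("side"); im=f["pixels"][190:340,180:380,::-1]; cv2.imwrite("pics/side2.png",cv2.resize(im,None,fx=3,fy=3,interpolation=cv2.INTER_CUBIC))
E
python3 go.py 634 -290 22 0.0576
```

```text
clock: 2.82
eef_pos: [521.8, -295.6, 26.7]
tcp_rot: [3.141, -0.0, 0.058]
contact_force: [-0.9, -1.0, -0.5]
opening: 0.5
grasp_force: 0.0
clock: 3.48
eef_pos: [537.6, -294.7, 26.4]
tcp_rot: [-3.142, 0.0, 0.057]
contact_force: [-0.2, 0.3, -0.4]
opening: 0.503
grasp_force: 0.0
clock: 4.15
eef_pos: [557.6, -293.6, 26.4]
tcp_rot: [-3.142, 0.0, 0.057]
contact_force: [-0.2, -0.4, 0.4]
opening: 0.502
grasp_force: 0.0
t 4.2 p [ 558.1 -293.6   26.5] yaw 0.0575 F [-0.3  0.6  1.4] open 0.5
rz -0.0 dx 3.038 dy 0.03 dz 0.181
```

View pics/side2.png

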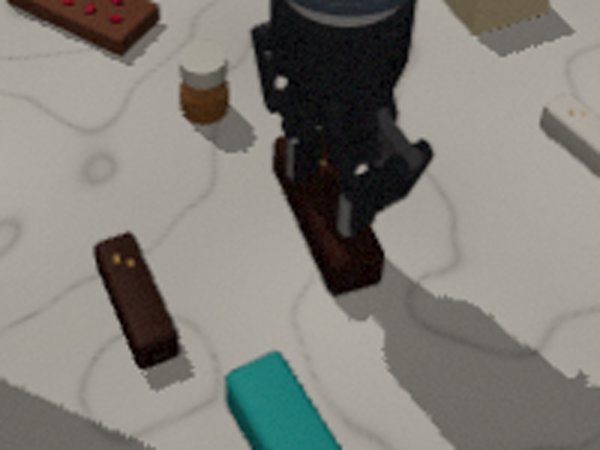

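The fingers seem to be hovering over the bar, at crop (295,170) and (350,225), and the bar looks unmoved. I'll check the tip height by depth before going on.

Run:
```python
from h import *
f=grab_frame("side"); C=cloud(f)
for (u,v) in [(275,243),(277,247),(278,240),(295,262),(296,265),(298,258),(310,245),(320,243),(290,275),(295,282),(300,230)]:
    print((u,v),C[v-1:v+2,u-1:u+2].reshape(-1,3)[C[v-1:v+2,u-1:u+2,2].ravel()<900].mean(0).round(0),f["pixels"][v,u])
```

```text
(275, 243) [ 551. -253.   33.] [43 31 27]
(277, 247) [ 547. -267.   39.] [55 56 56]
(278, 240) [ 545. -272.   64.] [25 27 25]
(295, 262) [ 521. -355.  108.] [72 71 71]
(296, 265) [ 550. -323.   45.] [54 52 51]
(298, 258) [ 551. -326.   67.] [18 19 22]
(310, 245) [ 547. -355.  133.] [14 10 17]
(320, 243) [ 535. -388.  178.] [39 37 40]
(290, 275) [ 535. -327.   31.] [34 20 14]
(295, 282) [ 539. -338.   20.] [14  6  4]
(300, 230) [ 548. -327.  140.] [17 15 18]
```

Depth puts the fingertips at z≈36–39 with the TCP at 26, so at half closure the tips sit about 10 mm above the TCP, over the bar's top. I'll back off, close further and check the tip height clear of the bar.

```bash
cat > tip.py <<'E'
from h import *
f=grab_frame("side"); C=cloud(f); s=r.sense(); p=s["eef_pos"]
m=(np.linalg.norm(C[...,:2]-p[:2],axis=-1)<62)&(C[...,2]<100)&(C[...,2]>6)&(f["pixels"].max(-1)<110)
q=C[m]; a=s["tcp_rot"][2]; d=q[:,:2]-p[:2]
tx=d@[np.cos(a),np.sin(a)]; ty=d@[np.sin(a),-np.cos(a)]
for lo in range(5,100,6):
    k=(q[:,2]>=lo)&(q[:,2]<lo+6)&(abs(tx)<25)
    if k.sum()>3: print(lo,k.sum(),"tx",np.percentile(tx[k],[5,95]).round(0),"ty",np.percentile(ty[k],[5,95]).round(0))
print("t",s["clock"],p.round(1),"F",s["contact_force"].round(1),s["opening"])
E
python3 -m inch '[[0,0,0,-0.3,0,0,0.5],[0,0,0,-0.6,0,0,0.5],[0,0,0,-0.6,0,0,0.5],[0,0,0,-0.6,0,0,0.5],[0,0,0,-0.4,0,0,0.5],[0,0,0,0,0,0,0.5],[0,0,0,0,0,0,0.5]]'
python3 tip.py
python3 -m inch '[[0,0,0,0,0,0,0.8],[0,0,0,0,0,0,0.8],[0,0,0,0,0,0,0.8],[0,0,0,0,0,0,0.8]]'
python3 tip.py
```

```text
clock: 4.83
eef_pos: [494.7, -297.4, 26.6]
tcp_rot: [3.142, -0.0, 0.057]
contact_force: [-0.3, -0.3, 0.1]
opening: 0.5
grasp_force: 0.0
35 21 tx [-12.   3.] ty [-23.  29.]
41 46 tx [-13.   4.] ty [-23.  35.]
47 37 tx [-13.   3.] ty [-23.  35.]
53 40 tx [-13.   3.] ty [-22.  36.]
59 34 tx [-13.   0.] ty [-25.  36.]
65 36 tx [-13.   1.] ty [-25.  33.]
71 26 tx [-15.   0.] ty [-29.  33.]
77 51 tx [-15.   0.] ty [-31.  50.]
83 94 tx [-15.   3.] ty [-47.  53.]
89 54 tx [-14.   6.] ty [-52.  55.]
95 54 tx [-18.   5.] ty [-51.  57.]
t 4.8833 [ 495.5 -297.5   26.7] F [ 0.8 -0.   0.5] 0.4988743510051027
clock: 5.22
eef_pos: [495.4, -297.1, 26.4]
tcp_rot: [3.142, -0.0, 0.058]
contact_force: [-0.6, 0.6, -0.4]
opening: 0.2
grasp_force: 0.0
29 5 tx [-8. -1.] ty [-9. -8.]
35 22 tx [-12.  -3.] ty [-11.  16.]
41 37 tx [-12.   1.] ty [-13.  23.]
47 37 tx [-12.  -3.] ty [-12.  23.]
53 29 tx [-12.  -3.] ty [-9. 23.]
59 29 tx [-12.  -4.] ty [-11.  21.]
65 22 tx [-12.  -7.] ty [-13.  20.]
71 20 tx [-15.  -7.] ty [-19.  23.]
77 62 tx [-14.   4.] ty [-30.  36.]
83 89 tx [-14.   7.] ty [-36.  39.]
89 48 tx [-13.   8.] ty [-41.  43.]
95 75 tx [-18.   6.] ty [-42.  44.]
t 5.2667 [ 495.2 -297.1   26.4] F [ 0.1  0.3 -0.5] 0.19636816170588595
```

```bash
python3 -m inch '[[0,0,0,0,0,0.1,0.5],[0,0,0,0,0,0.1,0.5],[0,0,0,0,0,0.1,0.5],[0,0,0,0,0,0.1,0.5],[0,0,0,0,0,0.1,0.5],[0,0,0,0,0,0.1,0.5],[0,0,0,0,0,0.1,0.5],[0,0,0,0,0,0,0.5]]'
python3 tip.py | sed -n '1,3p;$p'
```

```text
clock: 5.93
eef_pos: [494.6, -297.0, 8.3]
tcp_rot: [-3.141, 0.001, 0.057]
contact_force: [-0.9, -0.1, -0.0]
opening: 0.498
grasp_force: 0.0
17 22 tx [-12.   6.] ty [-23.  28.]
23 39 tx [-12.   4.] ty [-23.  35.]
29 40 tx [-13.   3.] ty [-23.  35.]
t 5.9833 [ 494.7 -297.1    8.6] F [0.4 1.  0.3] 0.49416262620898455
```

```bash
python3 -m inch '[[0,0,0,0,0,0.1,0.5],[0,0,0,0,0,0.1,0.5],[0,0,0,0,0,0.1,0.5],[0,0,0,0,0,0.1,0.5],[0,0,0,0.2,0,0,0.5],[0,0,0,0.2,0,0,0.5],[0,0,0,0.2,0,0,0.5],[0,0,0,0.1,0,0,0.5]]'
python3 tip.py | sed -n '1,3p;$p'
python3 -m inch '[[0,0,0,0.08,0,0,0.5],[0,0,0,0.08,0,0,0.5],[0,0,0,0.08,0,0,0.5],[0,0,0,0.08,0,0,0.5],[0,0,0,0.08,0,0,0.5],[0,0,0,0.08,0,0,0.5],[0,0,0,0.08,0,0,0.5],[0,0,0,0.08,0,0,0.5]]'
python3 -m inch '[[0,0,0,0.08,0,0,0.5],[0,0,0,0.08,0,0,0.5],[0,0,0,0.08,0,0,0.5],[0,0,0,0.08,0,0,0.5],[0,0,0,0.08,0,0,0.5],[0,0,0,0.08,0,0,0.5],[0,0,0,0.08,0,0,0.5],[0,0,0,0.08,0,0,0.5]]'
python3 - <<'E'
from h import *
f=grab_frame("side"); im=f["pixels"][190:340,180:380,::-1]; cv2.imwrite("pics/side3.png",cv2.resize(im,None,fx=3,fy=3,interpolation=cv2.INTER_CUBIC))
E
```

```text
clock: 6.65
eef_pos: [513.7, -296.3, -0.8]
tcp_rot: [3.141, -0.001, 0.058]
contact_force: [0.1, -0.6, 0.5]
opening: 0.501
grasp_force: 0.0
5 28 tx [-11.  23.] ty [-22.  42.]
11 44 tx [-12.  21.] ty [-23.  43.]
17 59 tx [-12.  21.] ty [-23.  43.]
t 6.7 [ 513.9 -296.3   -0.8] F [-0.2  0.6 -0.7] 0.49957440337760795
clock: 7.37
eef_pos: [528.5, -295.2, -1.1]
tcp_rot: [-3.142, 0.0, 0.057]
contact_force: [-0.4, -0.4, -0.9]
opening: 0.5
grasp_force: 0.3
clock: 8.03
eef_pos: [544.6, -294.3, -1.1]
tcp_rot: [-3.142, 0.0, 0.057]
contact_force: [-0.4, -0.1, -0.0]
opening: 0.495
grasp_force: 0.3
```

View pics/side3.png

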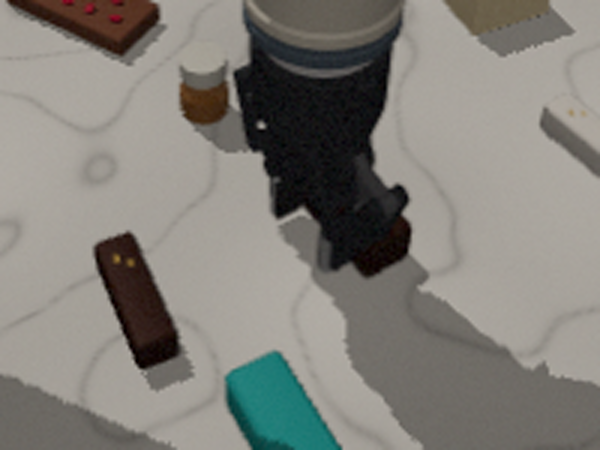

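The bar's end shows at crop (385,245) ahead of the fingers, so it is now being pushed. Continuing.

```bash
python3 -m inch '[[0,0,0,0.1,0,0,0.5],[0,0,0,0.12,0,0,0.5],[0,0,0,0.14,0,0,0.5],[0,0,0,0.14,0,0,0.5],[0,0,0,0.14,0,0,0.5],[0,0,0,0.14,0,0,0.5],[0,0,0,0.14,0,0,0.5],[0,0,0,0.14,0,0,0.5]]'
python3 -m inch '[[0,0,0,0.14,0,0,0.5],[0,0,0,0.14,0,0,0.5],[0,0,0,0.14,0,0,0.5],[0,0,0,0.14,0,0,0.5],[0,0,0,0.14,0,0,0.5],[0,0,0,0.14,0,0,0.5],[0,0,0,0.14,0,0,0.5],[0,0,0,0.14,0,0,0.5]]'
python3 -m inch '[[0,0,0,0.14,0,0,0.5],[0,0,0,0.14,0,0,0.5],[0,0,0,0.14,0,0,0.5],[0,0,0,0.14,0,0,0.5],[0,0,0,0.14,0,0,0.5],[0,0,0,0.14,0,0,0.5],[0,0,0,0.14,0,0,0.5],[0,0,0,0.14,0,0,0.5]]'
python3 -m inch '[[0,0,0,0.1,0,0,0.5],[0,0,0,0.06,0,0,0.5],[0,0,0,-0.1,0,0,0.5],[0,0,0,-0.5,0,0,0.5],[0,0,0,-0.5,0,-0.5,0.5],[0,0,0,-0.5,1,-0.5,0.5],[0,0,0,-0.2,1,-0.5,0.5],[0,0,0,0,1,-0.5,0.8]]'
python3 -m inch '[[0,0,0.039,0,1,-0.5,1],[0,0,0.039,0,0,0,1]]'
cat > look.py <<'E'
from h import *
f=grab_frame("top"); C=cloud(f); px=f["pixels"]
def rect(m,z,name,long,wid,lo,hi):
    m=m&(C[...,0]>lo[0])&(C[...,0]<hi[0])&(C[...,1]>lo[1])&(C[...,1]<hi[1])
    cs,_=cv2.findContours(m.astype(np.uint8)*255,cv2.RETR_EXTERNAL,cv2.CHAIN_APPROX_NONE)
    if not cs: print(name,"none"); return
    c=max(cs,key=cv2.contourArea); p=ray(f,c.reshape(-1,2),z)[:,:2].astype(np.float32)
    (cx,cy),(w,h),a=cv2.minAreaRect(p); a=a if w>h else a+90
    print(name,"c",round(cx,1),round(cy,1),"size",round(max(w,h),1),round(min(w,h),1),"yaw deg",round(a%180,1),"px",cv2.boundingRect(c))
hsv=cv2.cvtColor(px,cv2.COLOR_RGB2HSV)
rect((C[...,2]>24)&(C[...,2]<46)&(px.max(-1)<75),34,"bar",110,36,(500,-420),(720,330))
rect((C[...,2]>11)&(C[...,2]<30)&(hsv[...,1]>90)&(px[...,0]>40),18,"slab",120,52,(380,-110),(580,330))
cv2.imwrite("pics/look.png",px[...,::-1])
s=r.sense(); print("t",round(s["clock"],2),s["eef_pos"].round(1),s["tcp_rot"].round(3),"F",s["contact_force"].round(1))
E
python3 look.py
```

```text
clock: 8.75
eef_pos: [571.2, -292.8, -1.1]
tcp_rot: [-3.142, 0.0, 0.057]
contact_force: [0.5, -0.4, 0.1]
opening: 0.499
grasp_force: 0.3
clock: 9.42
eef_pos: [599.1, -291.2, -1.1]
tcp_rot: [-3.142, 0.0, 0.057]
contact_force: [-0.1, -0.1, -0.2]
opening: 0.501
grasp_force: 0.3
clock: 10.08
eef_pos: [627.1, -289.6, -1.1]
tcp_rot: [3.142, -0.0, 0.058]
contact_force: [-1.1, 0.4, -1.1]
opening: 0.497
grasp_force: 0.3
clock: 10.75
eef_pos: [588.6, -367.3, 49.5]
tcp_rot: [-3.141, 0.001, 0.058]
contact_force: [0.3, -0.4, 0.1]
opening: 0.375
grasp_force: 0.0
clock: 10.92
eef_pos: [593.0, -397.4, 64.9]
tcp_rot: [3.138, -0.006, -0.195]
contact_force: [0.3, -0.2, 0.9]
opening: 0.082
grasp_force: 0.0
bar c 658.9 -274.4 size 111.3 36.1 yaw deg 93.3 px (317, 152, 45, 17)
slab c 515.1 -13.0 size 114.8 48.4 yaw deg 115.5 px (212, 202, 49, 37)
t 10.97 [ 592.3 -395.1   63.5] [ 3.14  -0.004 -0.205] F [-0.3  1.1 -0.5]
```

The bar is now at (659,-274), yaw 93.3°, which matches the tray direction. Turning the tool to push along +y.

```bash
python3 -m inch '[[0,0,-0.039,0,0,0,1],[0,0,-0.039,0,0,0,1],[0,0,-0.039,0,0,0,1],[0,0,-0.039,0,0,0,1],[0,0,-0.039,0,0,0,1],[0,0,-0.039,0,0,0,1],[0,0,-0.039,0,0,0,1],[0,0,-0.039,0,0,0,1]]'
python3 -m inch '[[0,0,-0.039,0,0,0,1],[0,0,-0.039,0,0,0,1],[0,0,-0.039,0,0,0,1],[0,0,-0.039,0,0,0,1],[0,0,-0.039,0,0,0,1],[0,0,-0.039,0,0,0,1],[0,0,-0.039,0,0,0,1],[0,0,0,0,0,0,1]]'
python3 go.py 662.8 -362 6 1.621; python3 tip.py | sed -n '1,3p;$p'
```

```text
clock: 11.63
eef_pos: [591.1, -390.9, 60.9]
tcp_rot: [-3.14, 0.0, 0.802]
contact_force: [-0.1, 1.2, -0.2]
opening: -0.005
grasp_force: 0.0
clock: 12.3
eef_pos: [591.1, -391.0, 61.0]
tcp_rot: [-3.141, -0.001, 1.659]
contact_force: [-0.2, 0.1, 1.0]
opening: 0.002
grasp_force: 0.0
t 12.3 p [ 591.1 -391.    61. ] yaw 1.659 F [-0.2  0.1  1. ] open 0.0
rz 0.0121 dx 1.013 dy 2.921 dz 2.198
71 22 tx [-11.   4.] ty [-14.   1.]
77 37 tx [-11.   4.] ty [-15.   2.]
83 29 tx [-11.  -1.] ty [-15.   0.]
t 12.35 [ 591.2 -391.    61. ] F [0.4 0.5 0.2] 0.002016162336501322
```

```bash
python3 -m inch '[[0,0,0.0121,0,0.73,0,1],[0,0,0,0.1,0.73,0.4,1],[0,0,0,0.25,0.73,0.5,1],[0,0,0,0.25,0.73,0.5,1],[0,0,0,0.2,0,0.5,1],[0,0,0,0.2,0,0.3,1],[0,0,0,0,0,0.1,1],[0,0,0,0,0,0,1]]'
python3 tip.py | sed -n '1,3p;$p'; python3 go.py 662.8 -362 0 1.621
```

```text
clock: 13.02
eef_pos: [661.9, -362.5, 2.9]
tcp_rot: [-3.139, -0.001, 1.611]
contact_force: [0.4, -0.3, -1.1]
opening: -0.003
grasp_force: 0.0
11 11 tx [-10.  -6.] ty [-11.   1.]
17 28 tx [-11.   6.] ty [-15.   1.]
23 25 tx [-11.   4.] ty [-16.   1.]
t 13.0667 [ 662.5 -363.2    3.9] F [-0.6  0.5 -0.1] 0.0010579663872197084
t 13.07 p [ 662.5 -363.2    3.9] yaw 1.6113 F [-0.6  0.5 -0.1] open 0.0
rz -0.0031 dx 0.047 dy 0.013 dz 0.154
```

```bash
python3 -m inch '[[0,0,-0.003,0.2,0,0.06,1],[0,0,0,0.2,0,0.06,1],[0,0,0,0.12,0,0,1],[0,0,0,0.08,0,0,1],[0,0,0,0.08,0,0,1],[0,0,0,0.08,0,0,1],[0,0,0,0.08,0,0,1],[0,0,0,0.08,0,0,1]]'
python3 -m inch '[[0,0,0,0.08,0,0,1],[0,0,0,0.08,0,0,1],[0,0,0,0.1,0,0,1],[0,0,0,0.12,0,0,1],[0,0,0,0.14,0,0,1],[0,0,0,0.16,0,0,1],[0,0,0,0.16,0,0,1],[0,0,0,0.16,0,0,1]]'
python3 -m inch '[[0,0,0,0.16,0,0,1],[0,0,0,0.16,0,0,1],[0,0,0,0.16,0,0,1],[0,0,0,0.16,0,0,1],[0,0,0,0.16,0,0,1],[0,0,0,0.16,0,0,1],[0,0,0,0.16,0,0,1],[0,0,0,0.16,0,0,1]]'
python3 look.py; python3 go.py 640 0 0 1.621
python3 - <<'E'
from h import *
f=grab_frame("side");t=grab_frame("top"); cv2.imwrite("pics/both4.png",np.hstack([cv2.resize(f["pixels"][120:300,200:400],None,fx=2,fy=2),cv2.resize(t["pixels"][100:280,240:440],None,fx=2,fy=2)])[...,::-1])
E
```

```text
clock: 13.73
eef_pos: [662.4, -340.2, 1.1]
tcp_rot: [3.141, 0.0, 1.622]
contact_force: [-0.7, -1.2, -0.3]
opening: 0.005
grasp_force: 0.5
clock: 14.4
eef_pos: [661.0, -314.6, 0.9]
tcp_rot: [-3.141, -0.0, 1.622]
contact_force: [0.1, -1.4, 1.0]
opening: 0.003
grasp_force: 0.6
clock: 15.07
eef_pos: [659.3, -282.8, 0.9]
tcp_rot: [-3.142, -0.0, 1.622]
contact_force: [-0.1, -1.3, 1.0]
opening: 0.003
grasp_force: 0.5
bar c 655.0 -202.0 size 82.6 35.7 yaw deg 92.6 px (294, 154, 33, 17)
slab c 514.6 -13.3 size 114.8 47.2 yaw deg 115.5 px (212, 202, 49, 37)
t 15.12 [ 659.3 -282.     0.9] [-3.141 -0.     1.622] F [-0.7 -0.  -0. ]
t 15.12 p [ 659.3 -282.     0.9] yaw 1.6219 F [-0.7 -0.  -0. ] open 0.0
rz 0.0003 dx 11.304 dy -0.204 dz 0.034
```

View pics/both4.png

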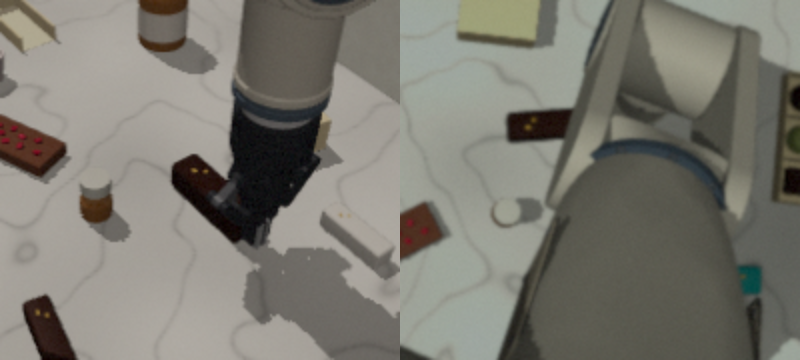

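The bar, at left crop (210,195), moves straight ahead of the fingers at about 1 N. Continuing in stages.

```bash
python3 -m inch '[[0,0,0,0.17,0,0,1],[0,0,0,0.18,0,0,1],[0,0,0,0.18,0,0,1],[0,0,0,0.18,0,0,1],[0,0,0,0.18,0,0,1],[0,0,0,0.18,0,0,1],[0,0,0,0.18,0,0,1],[0,0,0,0.18,0,0,1]]'
python3 -m inch '[[0,0,0,0.18,0,0,1],[0,0,0,0.18,0,0,1],[0,0,0,0.18,0,0,1],[0,0,0,0.18,0,0,1],[0,0,0,0.18,0,0,1],[0,0,0,0.18,0,0,1],[0,0,0,0.18,0,0,1],[0,0,0,0.18,0,0,1]]'
python3 -m inch '[[0,0,0,0.18,0,0,1],[0,0,0,0.18,0,0,1],[0,0,0,0.18,0,0,1],[0,0,0,0.18,0,0,1],[0,0,0,0.18,0,0,1],[0,0,0,0.18,0,0,1],[0,0,0,0.18,0,0,1],[0,0,0,0.18,0,0,1]]'
python3 look.py
python3 -m inch '[[0,0,0,0.18,0,0,1],[0,0,0,0.18,0,0,1],[0,0,0,0.18,0,0,1],[0,0,0,0.18,0,0,1],[0,0,0,0.18,0,0,1],[0,0,0,0.18,0,0,1],[0,0,0,0.18,0,0,1],[0,0,0,0.18,0,0,1]]'
python3 look.py
```

```text
clock: 15.88
eef_pos: [657.5, -246.9, 0.9]
tcp_rot: [-3.142, -0.0, 1.622]
contact_force: [-0.3, -1.2, 0.2]
opening: 0.0
grasp_force: 0.3
clock: 16.55
eef_pos: [655.7, -211.1, 0.9]
tcp_rot: [3.142, -0.0, 1.622]
contact_force: [1.0, -0.2, 0.0]
opening: 0.0
grasp_force: 0.3
clock: 17.22
eef_pos: [653.9, -175.1, 0.9]
tcp_rot: [-3.142, -0.0, 1.622]
contact_force: [0.7, 0.6, -0.0]
opening: -0.001
grasp_force: 0.3
bar c 648.0 -72.8 size 35.4 32.6 yaw deg 179.1 px (252, 159, 14, 15)
slab c 515.1 -13.0 size 114.8 48.4 yaw deg 115.5 px (212, 202, 42, 37)
t 17.27 [ 653.8 -174.3    0.9] [-3.141 -0.     1.622] F [-0.4  0.9 -0.1]
clock: 17.93
eef_pos: [652.1, -139.2, 1.0]
tcp_rot: [3.142, 0.0, 1.622]
contact_force: [-0.5, -0.3, -0.4]
opening: -0.003
grasp_force: 0.5
bar c 656.1 -97.2 size 37.8 23.5 yaw deg 79.9 px (260, 158, 16, 11)
slab c 509.3 16.0 size 57.4 31.5 yaw deg 115.5 px (212, 212, 21, 20)
t 17.98 [ 652.  -138.4    0.9] [-3.141 -0.     1.622] F [-1.1  0.2  0.2]
```

```bash
cat > sl.py <<'E'
import sys
from h import *
# dark/brown top of the pushed piece from the side view, by ray onto its top plane, in the frame of its tray
zt,w,ox,oy,yw,L=map(float,sys.argv[1:7])
f=grab_frame("side"); C=cloud(f); px=f["pixels"]; s=r.sense(); p=s["eef_pos"]
R=np.array([[np.cos(yw),np.sin(yw)],[-np.sin(yw),np.cos(yw)]])
v,u=np.nonzero((abs(C[...,2]-zt-1)<7)&(px.max(-1)<90))
P=ray(f,np.c_[u,v],zt)[:,:2]; g=(P-[ox,oy])@R.T; t=(p[:2]-[ox,oy])@R.T
k=(g[:,0]>t[0]+14)&(g[:,0]<t[0]+L+30)&(abs(g[:,1]-t[1])<w/2+20); g=g[k]
for a in range(int(t[0]+14),int(t[0]+L+30),15):
    q=g[(g[:,0]>=a)&(g[:,0]<a+15),1]
    if len(q)>8: print("x",a+7,"y",np.percentile(q,[3,97]).round(1),"mid",round(float(np.percentile(q,[3,97]).mean()),1),len(q))
print("tool in tray",t.round(1),"front x",np.percentile(g[:,0],98.5).round(1) if len(g) else None,"t",round(s["clock"],2),"F",s["contact_force"].round(1))
E
python3 sl.py 34 36 633.6 234 1.628 110
```

```text
x -322 y [-8.4  1.4] mid -3.5 14
x -292 y [-9.4 23.3] mid 6.9 32
x -277 y [-9.7 22.8] mid 6.5 53
x -262 y [-8.5 22.3] mid 6.9 35
tool in tray [-373.2    3. ] front x -259.4 t 18.03 F [ 0.5 -0.5  0. ]
```

Run:
```python
from h import *
for n in("top","side"):
    f=np.load(n+"0.npy",allow_pickle=True).item(); C=cloud(f)
    for name,ox,oy,yw,hl,hw in(("narrow",633.6,234,1.628,62,25),("wide",452.1,234,1.513,67,35)):
        R=np.array([[np.cos(yw),np.sin(yw)],[-np.sin(yw),np.cos(yw)]])
        v,u=np.nonzero((C[...,2]>18)&(C[...,2]<34)); P=ray(f,np.c_[u,v],24)[:,:2]; g=(P-[ox,oy])@R.T
        k=(abs(g[:,0])<hl+15)&(abs(g[:,1])<hw+15); g=g[k]
        print(n,name,"x",np.percentile(g[:,0],[1,99]).round(1))
        for a in range(-60,60,24):
            q=g[(g[:,0]>=a)&(g[:,0]<a+24),1]; P_,N_=q[q>hw*.6],q[q<-hw*.6]
            if len(P_) and len(N_): print("  ",a+12,"walls",np.median(N_).round(1),np.median(P_).round(1),"mid",((np.median(N_)+np.median(P_))/2).round(1),len(N_),len(P_))
```

```text
top narrow x [-61.4  68.8]
   -48 walls -26.8 27.3 mid 0.3 19 17
   -24 walls -27.0 27.4 mid 0.2 21 19
   0 walls -26.6 27.3 mid 0.3 20 18
   24 walls -26.9 27.5 mid 0.3 19 19
   48 walls -26.8 27.6 mid 0.4 20 18
top wide x [-64.7  72.2]
   -48 walls -36.3 35.2 mid -0.5 17 18
   -24 walls -36.9 35.6 mid -0.7 17 18
   0 walls -36.4 34.4 mid -1.0 12 17
   24 walls -36.4 36.3 mid -0.0 18 18
   48 walls -37.1 36.3 mid -0.4 11 15
side narrow x [-66.6  64.4]
   -48 walls -22.4 30.9 mid 4.3 10 11
   -24 walls -24.0 30.4 mid 3.2 10 11
   0 walls -22.6 29.8 mid 3.6 9 11
   24 walls -23.6 31.4 mid 3.9 10 8
   48 walls -22.4 28.5 mid 3.1 10 11
side wide x [-70.8  65. ]
   -48 walls -34.5 37.6 mid 1.5 10 8
   -24 walls -34.7 37.2 mid 1.3 8 8
   0 walls -34.5 37.7 mid 1.6 9 8
   24 walls -34.3 38.3 mid 2.0 9 8
   48 walls -33.3 37.2 mid 1.9 10 13
```

The bar sits about 3 mm off the axis and is converging, well within tolerance. Advancing to just before the tray mouth.

```bash
for i in 1; do :; done
python3 -m inch '[[0,0,0,0.18,0,0,1],[0,0,0,0.18,0,0,1],[0,0,0,0.18,0,0,1],[0,0,0,0.18,0,0,1],[0,0,0,0.18,0,0,1],[0,0,0,0.18,0,0,1],[0,0,0,0.18,0,0,1],[0,0,0,0.18,0,0,1]]'
python3 -m inch '[[0,0,0,0.18,0,0,1],[0,0,0,0.18,0,0,1],[0,0,0,0.18,0,0,1],[0,0,0,0.18,0,0,1],[0,0,0,0.18,0,0,1],[0,0,0,0.18,0,0,1],[0,0,0,0.18,0,0,1],[0,0,0,0.18,0,0,1]]'
python3 -m inch '[[0,0,0,0.18,0,0,1],[0,0,0,0.18,0,0,1],[0,0,0,0.18,0,0,1],[0,0,0,0.18,0,0,1],[0,0,0,0.18,0,0,1],[0,0,0,0.18,0,0,1],[0,0,0,0.18,0,0,1],[0,0,0,0.18,0,0,1]]'
python3 sl.py 34 36 633.6 234 1.628 110
python3 -m inch '[[0,0,0,0.18,0,0,1],[0,0,0,0.18,0,0,1],[0,0,0,0.18,0,0,1],[0,0,0,0.18,0,0,1],[0,0,0,0.18,0,0,1],[0,0,0,0.18,0,0,1],[0,0,0,0.18,0,0,1],[0,0,0,0.18,0,0,1]]'
python3 sl.py 34 36 633.6 234 1.628 110; python3 look.py
```

```text
clock: 18.7
eef_pos: [650.2, -103.2, 0.9]
tcp_rot: [-3.142, -0.0, 1.622]
contact_force: [-0.9, -1.7, -0.4]
opening: -0.001
grasp_force: 0.4
clock: 19.37
eef_pos: [648.4, -67.3, 0.9]
tcp_rot: [-3.142, 0.0, 1.622]
contact_force: [-0.8, -0.8, -0.3]
opening: -0.002
grasp_force: 0.4
clock: 20.03
eef_pos: [646.5, -31.3, 0.9]
tcp_rot: [-3.142, -0.0, 1.622]
contact_force: [0.1, -0.8, 0.6]
opening: -0.001
grasp_force: 0.4
x -213 y [-7.   3.3] mid -1.9 15
x -198 y [-10.9  -2.2] mid -6.5 10
x -168 y [-7.  22.8] mid 7.9 23
x -153 y [-9.7 21.3] mid 5.8 20
tool in tray [-264.9    2.2] front x -153.7 t 20.08 F [-0.2  1.2  0.1]
clock: 20.75
eef_pos: [644.7, 4.6, 0.9]
tcp_rot: [-3.142, -0.0, 1.622]
contact_force: [-0.3, -1.0, -0.7]
opening: 0.003
grasp_force: 0.4
x -177 y [-5.5  3.7] mid -0.9 13
x -162 y [-10.2   0.1] mid -5.1 11
x -117 y [-7.5 17.7] mid 5.1 17
tool in tray [-228.9    2. ] front x -117.1 t 20.8 F [ 0.3  0.8 -0.2]
bar c 638.6 74.4 size 76.0 25.4 yaw deg 88.7 px (185, 166, 31, 11)
slab c 529.5 -43.1 size 48.4 48.2 yaw deg 25.5 px (243, 202, 18, 25)
t 20.85 [644.7   5.    0.9] [-3.142 -0.     1.622] F [-0.5  1.2 -0.3]
```

Run:
```python
from h import *
f=grab_frame("side");t=grab_frame("top"); cv2.imwrite("pics/both5.png",np.hstack([cv2.resize(f["pixels"][80:260,130:330],None,fx=2,fy=2),cv2.resize(t["pixels"][100:280,100:300],None,fx=2,fy=2)])[...,::-1])
```

```text
(no output)
```

View pics/both5.png

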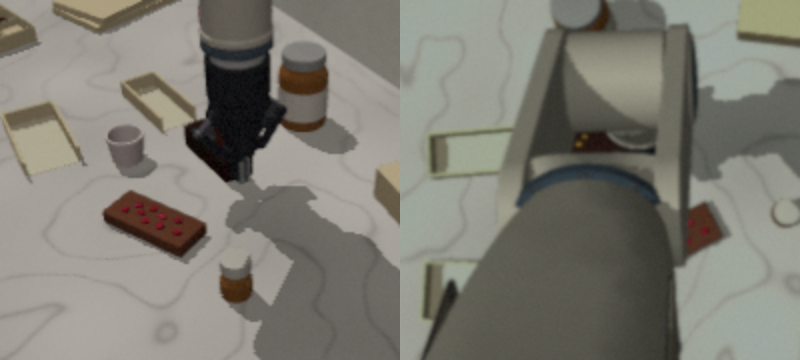

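The bar's front is about 45 mm from the narrow tray's mouth, left crop (190,125), and lined up with it. Continuing gently while watching the force.

```bash
python3 -m inch '[[0,0,0,0.18,0,0,1],[0,0,0,0.18,0,0,1],[0,0,0,0.18,0,0,1],[0,0,0,0.18,0,0,1],[0,0,0,0.18,0,0,1],[0,0,0,0.18,0,0,1],[0,0,0,0.16,0,0,1],[0,0,0,0.14,0,0,1]]'
python3 sl.py 34 36 633.6 234 1.628 110
python3 -m inch '[[0,0,0,0.1,0,0,1],[0,0,0,0.1,0,0,1],[0,0,0,0.1,0,0,1],[0,0,0,0.1,0,0,1],[0,0,0,0.1,0,0,1],[0,0,0,0.1,0,0,1],[0,0,0,0.1,0,0,1],[0,0,0,0.1,0,0,1]]'
python3 sl.py 34 36 633.6 234 1.628 110
python3 - <<'E'
from h import *
f=grab_frame("side"); cv2.imwrite("pics/s6.png",cv2.resize(f["pixels"][90:220,100:300],None,fx=4,fy=4,interpolation=cv2.INTER_CUBIC)[...,::-1])
E
```

```text
clock: 21.62
eef_pos: [643.0, 39.2, 1.0]
tcp_rot: [3.142, -0.0, 1.622]
contact_force: [0.9, -0.9, -0.1]
opening: -0.001
grasp_force: 0.4
x -143 y [-4.7  3.9] mid -0.4 11
x -128 y [-9.9 15.7] mid 2.9 14
x -83 y [-5.  19.3] mid 7.1 9
tool in tray [-194.5    1.8] front x -82.5 t 21.67 F [0.6 0.6 0. ]
clock: 22.33
eef_pos: [641.9, 58.9, 0.9]
tcp_rot: [-3.142, 0.0, 1.622]
contact_force: [0.5, -1.0, 0.3]
opening: 0.001
grasp_force: 0.4
x -123 y [-4.1 17.8] mid 6.9 10
x -108 y [-8.8  1.7] mid -3.5 13
tool in tray [-174.9    1.7] front x -63.5 t 22.38 F [-0.2  0.1 -0.2]
```

View pics/s6.png

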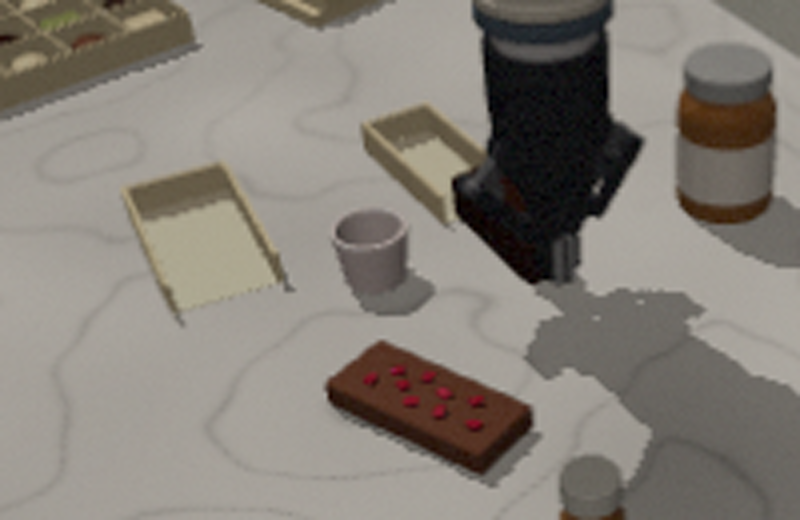

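The bar's front corner, crop (460,190), sits inside the near wall's end at (450,215). Entering slowly.

```bash
python3 -m inch '[[0,0,0,0.08,0,0,1],[0,0,0,0.08,0,0,1],[0,0,0,0.08,0,0,1],[0,0,0,0.08,0,0,1]]'
python3 -m inch '[[0,0,0,0.08,0,0,1],[0,0,0,0.08,0,0,1],[0,0,0,0.08,0,0,1],[0,0,0,0.08,0,0,1]]'
python3 -m inch '[[0,0,0,0.1,0,0,1],[0,0,0,0.1,0,0,1],[0,0,0,0.1,0,0,1],[0,0,0,0.1,0,0,1]]'
python3 sl.py 34 36 633.6 234 1.628 110
python3 look.py
```

```text
clock: 22.77
eef_pos: [641.6, 66.7, 0.9]
tcp_rot: [-3.142, -0.0, 1.622]
contact_force: [1.1, -0.5, 0.4]
opening: 0.001
grasp_force: 0.4
clock: 23.1
eef_pos: [641.1, 74.8, 0.9]
tcp_rot: [-3.142, -0.0, 1.622]
contact_force: [-0.1, -0.1, -0.2]
opening: 0.003
grasp_force: 0.3
clock: 23.43
eef_pos: [640.6, 84.9, 0.9]
tcp_rot: [-3.142, -0.0, 1.622]
contact_force: [1.3, -0.8, 0.2]
opening: 0.002
grasp_force: 0.3
x -97 y [-3.1 17.4] mid 7.1 9
x -82 y [-8.7  3.5] mid -2.6 13
x -67 y [-12.1  -2.5] mid -7.3 10
tool in tray [-148.9    1.5] front x -52.4 t 23.48 F [-0.8  0.4 -0.5]
bar c 634.2 173.6 size 59.2 21.0 yaw deg 95.8 px (150, 170, 24, 10)
slab c 514.6 -13.3 size 114.8 47.2 yaw deg 115.5 px (212, 202, 49, 37)
t 23.53 [640.7  85.1   1. ] [ 3.142 -0.     1.622] F [-0.2 -0.3 -0.5]
```

Now 35 mm inside, with no rise in force. Continuing.

```bash
python3 -m inch '[[0,0,0,0.12,0,0,1],[0,0,0,0.14,0,0,1],[0,0,0,0.14,0,0,1],[0,0,0,0.14,0,0,1],[0,0,0,0.14,0,0,1],[0,0,0,0.14,0,0,1],[0,0,0,0.14,0,0,1],[0,0,0,0.14,0,0,1]]'
python3 -m inch '[[0,0,0,0.14,0,0,1],[0,0,0,0.14,0,0,1],[0,0,0,0.14,0,0,1],[0,0,0,0.14,0,0,1],[0,0,0,0.14,0,0,1],[0,0,0,0.14,0,0,1],[0,0,0,0.14,0,0,1],[0,0,0,0.12,0,0,1]]'
python3 -m inch '[[0,0,0,0.1,0,0,1],[0,0,0,0.1,0,0,1],[0,0,0,0.1,0,0,1],[0,0,0,0.08,0,0,1],[0,0,0,0.06,0,0,1]]'
python3 sl.py 34 36 633.6 234 1.628 110; python3 look.py
```

```text
clock: 24.2
eef_pos: [639.3, 112.5, 1.0]
tcp_rot: [3.142, 0.0, 1.622]
contact_force: [-0.3, -0.7, 1.3]
opening: -0.001
grasp_force: 0.4
clock: 24.87
eef_pos: [637.9, 139.9, 1.0]
tcp_rot: [3.142, -0.0, 1.622]
contact_force: [-0.5, -1.5, 1.1]
opening: 0.001
grasp_force: 0.5
clock: 25.28
eef_pos: [637.3, 150.7, 0.9]
tcp_rot: [3.142, 0.0, 1.622]
contact_force: [0.2, -2.1, 1.3]
opening: -0.0
grasp_force: 0.6
x -17 y [-6.7 16.2] mid 4.7 11
x -2 y [-10.8   1.4] mid -4.7 10
tool in tray [-83.1   1. ] front x 22.4 t 25.33 F [ 0.4  0.1 -1.8]
bar c 631.3 256.5 size 31.3 12.8 yaw deg 88.7 px (123, 173, 13, 6)
slab c 515.2 -13.1 size 114.7 48.4 yaw deg 115.5 px (212, 202, 49, 37)
t 25.38 [637.3 150.8   0.9] [ 3.142 -0.     1.622] F [-0.5 -0.2 -0.3]
```

```bash
python3 -m inch '[[0,0,0,0.1,0,0,1],[0,0,0,0.1,0,0,1],[0,0,0,0.1,0,0,1],[0,0,0,0.1,0,0,1],[0,0,0,0.08,0,0,1],[0,0,0,0.06,0,0,1],[0,0,0,0.05,0,0,1],[0,0,0,0,0,0,1]]'
python3 -m inch '[[0,0,0,-0.1,0,0,1],[0,0,0,-0.5,0,0,1],[0,0,0,-0.6,0,-0.8,1],[0,0,0,-0.6,0,-0.9,1],[0,0,0,-0.6,0,-0.9,1],[0,0,0,-0.9,0,-0.3,1],[0,0,0,-0.9,0,0,1],[0,0,0,-0.9,0,0,1]]'
python3 -m inch '[[0,0,0.039,-0.9,0.3,0,0.5],[0,0,0.039,-0.9,0.4,0,0.5],[0,0,0.039,-0.6,0.5,0,0.5],[0,0,0.039,0,0,0,0.5]]'
python3 look.py
cat > meas.py <<'E'
from h import *
# top view: piece relative to its tray's walls
f=grab_frame("top"); C=cloud(f); px=f["pixels"]
for name,ox,oy,yw,L,W,z in(("bar",633.6,234,1.628,110,36,34),("slab",452.5,234,1.513,120,52,18)):
    R=np.array([[np.cos(yw),np.sin(yw)],[-np.sin(yw),np.cos(yw)]]); P=C[...,:2].copy()
    m=((px.max(-1)<75) if name=="bar" else (px[...,0]>1.4*px[...,2]+8)&(px.max(-1)<100))&(abs(((P-[ox,oy])@R.T)[...,0])<100)&(abs(((P-[ox,oy])@R.T)[...,1])<W/2+10)&(C[...,2]>z*.7)
    cs,_=cv2.findContours(m.astype(np.uint8)*255,cv2.RETR_EXTERNAL,cv2.CHAIN_APPROX_NONE)
    if not cs: continue
    c=max(cs,key=cv2.contourArea); g=((ray(f,c.reshape(-1,2),z)[:,:2]-[ox,oy])@R.T).astype(np.float32); b=cv2.minAreaRect(g); print(name,"centre",np.round(b[0],1),np.round(b[1],1),round(b[2],1),"x",g[:,0].min().round(1),g[:,0].max().round(1))
E
python3 meas.py
```

```text
clock: 26.05
eef_pos: [636.5, 165.6, 0.9]
tcp_rot: [3.142, -0.0, 1.622]
contact_force: [-0.6, 0.5, 0.1]
opening: -0.004
grasp_force: 0.0
clock: 26.72
eef_pos: [643.5, 35.9, 74.6]
tcp_rot: [3.14, 0.0, 1.622]
contact_force: [0.0, 0.3, 0.2]
opening: 0.001
grasp_force: 0.0
clock: 27.05
eef_pos: [670.9, -29.0, 73.8]
tcp_rot: [3.139, 0.0, 1.123]
contact_force: [-0.5, -0.1, 0.4]
opening: 0.502
grasp_force: 0.0
bar c 633.4 231.6 size 111.5 37.4 yaw deg 92.8 px (117, 166, 44, 18)
slab none
t 27.1 [670.  -27.6  73.5] [3.141 0.    1.114] F [ 0.5  0.6 -0.8]
bar centre [-1.3  0.1] [109.1  37.4] 0.0 x -55.8 53.3
```

The bar lies straight in the narrow tray with its centre about -2 mm. Now the slab: turn the tool and come down on its +x side.

```bash
python3 -m inch '[[0,0,0.039,0,0,0,0.5],[0,0,0.039,0,0,0,0.5],[0,0,0.039,0,0,0,0.5],[0,0,0.039,0,0,0,0.5],[0,0,0.039,0,0,0,0.5],[0,0,0.039,0,0,0,0.5],[0,0,0.039,0,0,0,0.5],[0,0,0.039,0,0,0,0.5]]'
python3 -m inch '[[0,0,0.039,0,0,0,0.5],[0,0,0,0,0,0,0.5]]'
python3 go.py 592 -24 -4 -0.0576
```

```text
clock: 27.82
eef_pos: [668.8, -24.3, 73.3]
tcp_rot: [-3.141, 0.001, 0.151]
contact_force: [-0.1, 0.2, -0.6]
opening: 0.496
grasp_force: 0.0
clock: 27.98
eef_pos: [668.9, -24.4, 73.4]
tcp_rot: [-3.142, 0.0, 0.028]
contact_force: [-0.0, 0.5, -0.4]
opening: 0.502
grasp_force: 0.0
t 27.98 p [668.9 -24.4  73.4] yaw 0.0281 F [-0.   0.5 -0.4] open 0.5
rz 0.0273 dx -3.072 dy 0.163 dz 3.095
```

```bash
python3 -m inch '[[0,0,0.0273,-0.7,0,0.5,0.5],[0,0,0,-0.8,0.08,0.6,0.5],[0,0,0,-0.8,0.08,0.7,0.5],[0,0,0,-0.7,0,0.6,0.5],[0,0,0,0,0,0.4,0.5],[0,0,0,0,0,0.15,0.5],[0,0,0,0,0,0.1,0.5],[0,0,0,0,0,0,0.5]]'
python3 tip.py | sed -n '1,3p;$p'; python3 go.py 475.8 -17 -4 -0.0576
```

```text
clock: 28.65
eef_pos: [595.6, -25.7, -2.7]
tcp_rot: [-3.142, -0.001, -0.054]
contact_force: [0.5, -0.3, -0.8]
opening: 0.498
grasp_force: 0.0
5 17 tx [-11.   5.] ty [-23.  28.]
11 30 tx [-12.   6.] ty [-23.  35.]
17 31 tx [-12.   5.] ty [-23.  36.]
t 28.7 [595.7 -25.7  -2.3] F [-0.3 -0.3  0. ] 0.5029863353405809
t 28.7 p [595.7 -25.7  -2.3] yaw -0.055 F [-0.3 -0.3  0. ] open 0.5
rz 0.0008 dx -4.808 dy -0.072 dz 0.067
```

```bash
python3 -m inch '[[0,0,0.0008,-0.2,0,0.06,0.5],[0,0,0,-0.2,0,0,0.5],[0,0,0,-0.1,0,0,0.5],[0,0,0,-0.08,0,0,0.5],[0,0,0,-0.08,0,0,0.5],[0,0,0,-0.08,0,0,0.5],[0,0,0,-0.08,0,0,0.5],[0,0,0,-0.08,0,0,0.5]]'
python3 -m inch '[[0,0,0,-0.08,0,0,0.5],[0,0,0,-0.08,0,0,0.5],[0,0,0,-0.08,0,0,0.5],[0,0,0,-0.08,0,0,0.5],[0,0,0,-0.08,0,0,0.5],[0,0,0,-0.1,0,0,0.5],[0,0,0,-0.1,0,0,0.5],[0,0,0,-0.1,0,0,0.5]]'
python3 -m inch '[[0,0,0,-0.1,0,0,0.5],[0,0,0,-0.1,0,0,0.5],[0,0,0,-0.1,0,0,0.5],[0,0,0,-0.1,0,0,0.5],[0,0,0,-0.1,0,0,0.5],[0,0,0,-0.1,0,0,0.5],[0,0,0,-0.1,0,0,0.5],[0,0,0,-0.1,0,0,0.5]]'
python3 -m inch '[[0,0,0,-0.12,0,0,0.5],[0,0,0,-0.14,0,0,0.5],[0,0,0,-0.14,0,0,0.5],[0,0,0,-0.14,0,0,0.5],[0,0,0,-0.14,0,0,0.5],[0,0,0,-0.14,0,0,0.5],[0,0,0,-0.14,0,0,0.5],[0,0,0,-0.14,0,0,0.5]]'
python3 go.py 475.8 -17 -4 -0.0576
```

```text
clock: 29.37
eef_pos: [571.9, -24.4, -4.2]
tcp_rot: [3.142, -0.0, -0.059]
contact_force: [0.5, -0.6, -0.1]
opening: 0.497
grasp_force: 0.2
clock: 30.03
eef_pos: [554.1, -23.3, -4.3]
tcp_rot: [3.142, 0.0, -0.059]
contact_force: [0.8, -0.7, 0.4]
opening: 0.5
grasp_force: 0.2
clock: 30.7
eef_pos: [534.1, -22.1, -4.3]
tcp_rot: [-3.142, 0.0, -0.059]
contact_force: [0.6, 0.3, 0.3]
opening: 0.5
grasp_force: 0.2
clock: 31.37
eef_pos: [506.6, -20.5, -4.3]
tcp_rot: [-3.142, -0.0, -0.059]
contact_force: [0.9, -0.6, -0.3]
opening: 0.496
grasp_force: 0.2
t 31.37 p [506.6 -20.5  -4.3] yaw -0.0594 F [ 0.9 -0.6 -0.3] open 0.5
rz -0.0006 dx -1.238 dy -0.069 dz -0.012
```

```bash
python3 -m inch '[[0,0,0,-0.14,0,0,0.5],[0,0,0,-0.14,0,0,0.5],[0,0,0,-0.14,0,0,0.5],[0,0,0,-0.14,0,0,0.5],[0,0,0,-0.14,0,0,0.5],[0,0,0,-0.14,0,0,0.5],[0,0,0,-0.14,0,0,0.5],[0,0,0,-0.14,0,0,0.5]]'
python3 -m inch '[[0,0,0,-0.08,0,0,0.5],[0,0,0,-0.03,0,0,0.5],[0,0,0,0.1,0,0,0.5],[0,0,0,0.5,0,-0.2,0.5],[0,0,0,0.4,0.3,-1,0.5],[0,0,0,0,0.7,-1,0.8],[0,0,0,0,0.9,-0.5,0.8],[0,0,-0.039,0,0.9,0,0.8]]'
python3 -m inch '[[0,0,-0.039,0,0.9,0,0.8],[0,0,-0.039,0,0.9,0,0.8],[0,0,-0.039,0,0,0,0.8],[0,0,-0.039,0,0,0,0.8],[0,0,-0.039,0,0,0,0.8],[0,0,-0.039,0,0,0,0.8],[0,0,-0.039,0,0,0,0.8],[0,0,-0.039,0,0,0,0.8]]'
python3 -m inch '[[0,0,-0.039,0,0,0,0.8],[0,0,-0.039,0,0,0,0.8],[0,0,-0.039,0,0,0,0.8],[0,0,-0.039,0,0,0,0.8]]'
python3 look.py; python3 sl.py 18 52 452.5 234 1.513 120;python3 go.py 434 -97 0 1.513; python3 meas.py
python3 - <<'E'
import cv2;cv2.imwrite("pics/l7.png",cv2.resize(cv2.imread("pics/look.png")[140:300,80:350],None,fx=2.8,fy=2.8,interpolation=cv2.INTER_CUBIC))
E
```

```text
clock: 32.03
eef_pos: [478.6, -18.9, -4.3]
tcp_rot: [-3.142, 0.0, -0.059]
contact_force: [0.1, 0.1, -0.2]
opening: 0.502
grasp_force: 0.2
clock: 32.7
eef_pos: [499.4, -91.0, 66.0]
tcp_rot: [3.14, -0.005, 0.062]
contact_force: [0.8, -0.1, 0.2]
opening: 0.197
grasp_force: 0.0
clock: 33.37
eef_pos: [502.8, -134.8, 63.1]
tcp_rot: [-3.141, 0.0, 1.049]
contact_force: [-0.9, 0.3, -0.7]
opening: 0.202
grasp_force: 0.0
clock: 33.7
eef_pos: [502.9, -134.7, 63.2]
tcp_rot: [3.142, -0.0, 1.539]
contact_force: [1.1, 0.2, -0.1]
opening: 0.202
grasp_force: 0.0
bar c 633.7 230.4 size 114.0 37.0 yaw deg 92.8 px (117, 166, 45, 17)
slab c 441.5 14.0 size 87.9 47.2 yaw deg 89.1 px (208, 240, 36, 20)
t 33.75 [ 502.8 -134.7   63.2] [-3.142 -0.     1.549] F [-0.2 -0.3 -0.2]
tool in tray [-365.2  -71.5] front x None t 33.8 F [ 0.3 -0.7 -0.2]
t 33.8 p [ 502.8 -134.7   63.2] yaw 1.5356 F [ 0.3 -0.7 -0.2] open 0.2
rz 0.0072 dx 1.347 dy -2.836 dz 2.527
bar centre [-3.6  0.2] [ 37.3 114. ] 89.7 x -60.7 53.3
```

View pics/l7.png

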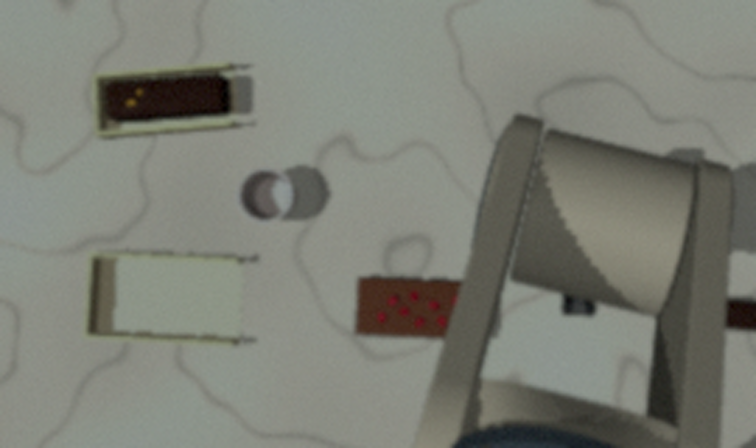

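Top crop: the bar, (165,98), lies inside its tray, whose mouth is at x=250. The slab, (410,305), is parallel to the wide tray and lined up with it. Dropping behind the slab's -y end.

```bash
python3 -m inch '[[0,0,0.006,0,-0.5,0,0.85],[0,0,0,0.2,-0.8,0.2,0.85],[0,0,0,0.3,-0.8,0.4,0.85],[0,0,0,0.3,-0.7,0.5,0.85],[0,0,0,0.2,0,0.6,0.85],[0,0,0,0.2,0,0.6,0.85],[0,0,0,0,0,0.2,0.85],[0,0,0,0,0,0.1,0.85]]'
python3 go.py 436 -87 -3 1.517;python3 tip.py | sed -n '1,3p;$p'
python3 look.py
```

```text
clock: 34.52
eef_pos: [434.1, -100.8, -2.5]
tcp_rot: [-3.14, -0.0, 1.512]
contact_force: [0.5, 0.0, -0.6]
opening: 0.152
grasp_force: 0.0
t 34.52 p [ 434.1 -100.8   -2.5] yaw 1.5122 F [ 0.5  0.  -0.6] open 0.15
rz -0.0015 dx 0.556 dy 0.048 dz 0.021
5 12 tx [-13.   4.] ty [-13.  13.]
11 27 tx [-12.   3.] ty [-20.  14.]
17 34 tx [-12.   3.] ty [-20.  16.]
t 34.5667 [ 434.3 -101.    -2.3] F [ 0.   0.2 -0.9] 0.14843530460800025
bar c 633.6 230.4 size 114.0 37.2 yaw deg 92.8 px (117, 166, 45, 17)
slab c 441.7 22.7 size 70.3 47.2 yaw deg 89.1 px (208, 240, 29, 20)
t 34.62 [ 434.6 -101.2   -1.8] [-3.141 -0.     1.513] F [ 0.2 -0.5  0.4]
```

```bash
python3 -m inch '[[0,0,-0.0015,0.2,0.04,0,0.85],[0,0,0,0.2,0,0,0.85],[0,0,0,0.1,0,0,0.85],[0,0,0,0.08,0,0,0.85],[0,0,0,0.08,0,0,0.85],[0,0,0,0.08,0,0,0.85],[0,0,0,0.08,0,0,0.85],[0,0,0,0.08,0,0,0.85]]'
python3 -m inch '[[0,0,0,0.08,0,0,0.85],[0,0,0,0.08,0,0,0.85],[0,0,0,0.08,0,0,0.85],[0,0,0,0.08,0,0,0.85],[0,0,0,0.08,0,0,0.85],[0,0,0,0.08,0,0,0.85],[0,0,0,0.08,0,0,0.85],[0,0,0,0.08,0,0,0.85]]'
python3 -m inch '[[0,0,0,0.1,0,0,0.85],[0,0,0,0.12,0,0,0.85],[0,0,0,0.14,0,0,0.85],[0,0,0,0.16,0,0,0.85],[0,0,0,0.16,0,0,0.85],[0,0,0,0.16,0,0,0.85],[0,0,0,0.16,0,0,0.85],[0,0,0,0.16,0,0,0.85]]'
python3 look.py; python3 sl.py 18 52 452.5 234 1.513 120
```

```text
clock: 35.28
eef_pos: [436.6, -78.4, -1.8]
tcp_rot: [3.142, 0.0, 1.519]
contact_force: [0.5, -0.1, -0.2]
opening: 0.15
grasp_force: 0.0
clock: 35.95
eef_pos: [437.4, -62.4, -1.8]
tcp_rot: [3.142, 0.0, 1.519]
contact_force: [0.7, 0.5, 0.6]
opening: 0.15
grasp_force: 0.2
clock: 36.62
eef_pos: [438.9, -33.2, -1.8]
tcp_rot: [-3.142, -0.0, 1.519]
contact_force: [0.2, 0.1, 0.5]
opening: 0.151
grasp_force: 0.2
bar c 633.6 230.7 size 113.3 37.2 yaw deg 92.8 px (117, 166, 45, 17)
slab none
t 36.67 [438.9 -32.8  -1.8] [-3.142 -0.     1.519] F [-0.1  0.6 -0.1]
x -246 y [-8.3 26.3] mid 9.0 33
x -231 y [-12.3  -1.5] mid -6.9 15
x -216 y [-15.3  16.3] mid 0.5 23
x -201 y [-15.8  23.6] mid 3.9 22
x -186 y [17.5 27.1] mid 22.3 17
x -171 y [21.6 27.9] mid 24.8 9
tool in tray [-267.4   -1.9] front x -166.7 t 36.72 F [-0.4 -0.5 -0. ]
```

```bash
cat > ss.py <<'E'
from h import *
s=r.sense(); p=s["eef_pos"]; o=np.array([452.5,234]); yw=1.513
R=np.array([[np.cos(yw),np.sin(yw)],[-np.sin(yw),np.cos(yw)]]); t=(p[:2]-o)@R.T
for n,off in(("side",(-4,1.6)),("top",(1.5,-.5))):
    f=grab_frame(n); C=cloud(f); px=f["pixels"].astype(int)
    m=(px[...,0]>1.35*px[...,2]+6)&(px[...,0]>1.3*px[...,1])&(abs(C[...,2]-19)<7)
    g=(C[...,:2]-o)@R.T; m&=(g[...,0]>-330)&(g[...,0]<90)&(abs(g[...,1])<60)
    cs,_=cv2.findContours(m.astype(np.uint8)*255,cv2.RETR_EXTERNAL,cv2.CHAIN_APPROX_NONE)
    if not cs: print(n,"none"); continue
    c=max(cs,key=cv2.contourArea); q=((ray(f,c.reshape(-1,2),18)[:,:2]-o)@R.T-off).astype(np.float32); b=cv2.minAreaRect(q)
    print(n,"rect",np.round(b[0],1),np.round(b[1],1),round(b[2],1),"x",q[:,0].min().round(1),q[:,0].max().round(1),"y",q[:,1].min().round(1),q[:,1].max().round(1))
    for a in range(int(q[:,0].min())+4,int(q[:,0].max())-8,20):
        k=q[(q[:,0]>=a)&(q[:,0]<a+12),1]
        if len(k)>2: print("   x",a+6,"y",k.min().round(1),k.max().round(1))
print("tool in tray",t.round(1),"t",round(s["clock"],2),"F",s["contact_force"].round(1))
E
python3 ss.py
```

```text
side rect [-228.6   -7.7] [12.2 58.2] 76.9 x -256.6 -199.8 y -18.7 0.5
   x -246 y -9.8 -0.6
   x -226 y -15.2 -2.7
   x -206 y -18.7 -7.0
top none
tool in tray [-267.4   -1.9] t 36.72 F [-0.4 -0.5 -0. ]
```

Run:
```python
from h import *
o=np.array([452.5,234]); yw=1.513; ax=np.array([np.cos(yw),np.sin(yw)]); ay=np.array([-ax[1],ax[0]])
for n in("side","top"):
    f=grab_frame(n); K,d,T=cam(f); Ti=np.linalg.inv(T); C=cloud(f)
    for yy in (-40,-15,0,15,40):
        for x in range(-250,-120,20):
            P=np.r_[o+ax*x+ay*yy,18.]; u,v=cv2.projectPoints(P.reshape(1,3),cv2.Rodrigues(Ti[:3,:3])[0],Ti[:3,3],K,d)[0].ravel().round().astype(int)
            print(n,yy,x,(u,v),f["pixels"][v,u],C[v,u].round(0)) if n=="side" or yy==0 else 0
```

```text
side -40 -250 (np.int64(193), np.int64(193)) [157 153 146] [485.   7.  -3.]
side -40 -230 (np.int64(190), np.int64(189)) [18 18 22] [465. -46.  58.]
side -40 -210 (np.int64(188), np.int64(184)) [34 37 36] [467. -29.  59.]
side -40 -190 (np.int64(185), np.int64(179)) [10 13 13] [458. -46.  89.]
side -40 -170 (np.int64(182), np.int64(175)) [16  7 15] [452. -54. 107.]
side -40 -150 (np.int64(180), np.int64(170)) [19 15 18] [452. -44. 114.]
side -40 -130 (np.int64(177), np.int64(166)) [11 10 13] [441. -71. 146.]
side -15 -250 (np.int64(183), np.int64(197)) [124 121 119] [447. -44.  41.]
side -15 -230 (np.int64(180), np.int64(192)) [73 72 71] [446. -28.  45.]
side -15 -210 (np.int64(177), np.int64(187)) [83 48 34] [454.  25.  17.]
side -15 -190 (np.int64(175), np.int64(182)) [18 16 17] [436. -44.  89.]
side -15 -170 (np.int64(173), np.int64(178)) [24 25 27] [434. -43. 100.]
side -15 -150 (np.int64(170), np.int64(173)) [7 6 0] [431. -44. 115.]
side -15 -130 (np.int64(168), np.int64(169)) [15 11 20] [423. -68. 144.]
side 0 -250 (np.int64(176), np.int64(199)) [60 40 31] [438. -12.  15.]
side
[... 1243 characters left out ...]
64(151), np.int64(185)) [35 33 35] [389. -33.  93.]
side 40 -150 (np.int64(149), np.int64(180)) [69 67 68] [388. -31. 106.]
side 40 -130 (np.int64(147), np.int64(175)) [162 159 152] [410. 134.  -1.]
top 0 -250 (np.int64(237), np.int64(251)) [122 121 107] [455. -43. 391.]
top 0 -230 (np.int64(229), np.int64(250)) [121 119 105] [456. -30. 389.]
top 0 -210 (np.int64(221), np.int64(250)) [119 117 105] [456. -17. 389.]
top 0 -190 (np.int64(213), np.int64(250)) [74 74 66] [457.  -4. 390.]
top 0 -170 (np.int64(205), np.int64(249)) [54 51 45] [458.  10. 383.]
top 0 -150 (np.int64(198), np.int64(249)) [75 73 66] [460.  16. 414.]
top 0 -130 (np.int64(190), np.int64(249)) [135 138 129] [443. 107.   1.]
```

Both views are blocked by the arm here. I'll push to just short of the mouth, then pull back up and check the alignment.

```bash
python3 -m inch '[[0,0,0,0.1,0,0,0.85],[0,0,0,0.14,0,0,0.85],[0,0,0,0.16,0,0,0.85],[0,0,0,0.16,0,0,0.85],[0,0,0,0.16,0,0,0.85],[0,0,0,0.16,0,0,0.85],[0,0,0,0.16,0,0,0.85],[0,0,0,0.16,0,0,0.85]]'
python3 -m inch '[[0,0,0,0.16,0,0,0.85],[0,0,0,0.16,0,0,0.85],[0,0,0,0.16,0,0,0.85],[0,0,0,0.16,0,0,0.85],[0,0,0,0.14,0,0,0.85],[0,0,0,0.1,0,0,0.85],[0,0,0,0.06,0,0,0.85]]'
python3 ss.py
python3 -m inch '[[0,0,0,-0.1,0,0,0.85],[0,0,0,-0.5,0,0,0.85],[0,0,0,-0.8,0,-0.5,0.85],[0,0,0,-1,0,-0.9,0.85],[0,0,0,-1,0,-0.7,0.85],[0,0,0,-1,0,0,0.85],[0,0,0,-1,0,0,0.85],[0,0,0,0,0,0,0.85]]'
python3 ss.py
```

```text
clock: 37.58
eef_pos: [440.5, -3.2, -1.8]
tcp_rot: [-3.142, 0.0, 1.519]
contact_force: [-1.0, -0.8, 1.1]
opening: 0.153
grasp_force: 0.4
clock: 38.17
eef_pos: [441.7, 20.2, -1.8]
tcp_rot: [-3.142, -0.0, 1.52]
contact_force: [0.8, -1.2, 0.7]
opening: 0.153
grasp_force: 0.4
side rect [-172.3   -7.7] [13.1 68.7] 79.6 x -205.9 -138.3 y -17.5 0.4
   x -195 y -9.2 -0.7
   x -175 y -11.6 -0.7
   x -155 y -17.4 -4.0
top none
tool in tray [-214.1   -1.5] t 38.17 F [ 0.8 -1.2  0.7]
clock: 38.93
eef_pos: [435.2, -118.5, 51.3]
tcp_rot: [3.14, 0.001, 1.517]
contact_force: [-0.5, -0.2, 0.1]
opening: 0.146
grasp_force: 0.0
side rect [-120.7   18.1] [21.1 67.8] 83.1 x -154.1 -87.6 y 5.0 26.9
   x -144 y 17.9 26.8
   x -124 y 8.3 26.1
   x -104 y 5.0 26.5
top rect [-144.9   -0.4] [116.3  47.3] 2.5 x -202.9 -86.7 y -23.9 23.6
   x -192 y -23.8 21.4
   x -172 y -22.9 22.3
   x -152 y -22.1 23.1
   x -132 y -23.7 21.7
   x -112 y -22.8 22.5
   x -92 y -21.9 23.4
tool in tray [-352.9   -3.1] t 38.93 F [-0.5 -0.2  0.1]
```

The slab is centred to within 0.5 mm, straight, and 15–20 mm short of the mouth. Going back behind it for the final push.

```bash
python3 -m inch '[[0,0,0,0.9,-0.03,0,0.85],[0,0,0,0.9,-0.03,0.6,0.85],[0,0,0,0.9,0,0.6,0.85],[0,0,0,0.9,0,0.6,0.85],[0,0,0,0.8,0,0.3,0.85],[0,0,0,0.3,0,0.05,0.85],[0,0,0,0,0,0,0.85]]'
python3 ss.py | tail -1; python3 go.py 441.7 20.2 -1.8 1.517
```

```text
clock: 39.62
eef_pos: [438.5, 4.2, -3.6]
tcp_rot: [-3.14, -0.0, 1.522]
contact_force: [0.1, 0.2, 0.2]
opening: 0.152
grasp_force: 0.0
tool in tray [-230.3    0.7] t 39.62 F [0.1 0.2 0.2]
t 39.72 p [439.3   2.6  -2.8] yaw 1.5208 F [-0.3 -0.4 -1.1] open 0.15
rz 0.0012 dx 0.71 dy 0.059 dz -0.042
```

```bash
python3 -m inch '[[0,0,0.0012,0.2,0.04,0,0.85],[0,0,0,0.15,0,0,0.85],[0,0,0,0.08,0,0,0.85],[0,0,0,0.08,0,0,0.85],[0,0,0,0.08,0,0,0.85],[0,0,0,0.08,0,0,0.85],[0,0,0,0.08,0,0,0.85],[0,0,0,0.08,0,0,0.85]]'
python3 -m inch '[[0,0,0,0.1,0,0,0.85],[0,0,0,0.12,0,0,0.85],[0,0,0,0.12,0,0,0.85],[0,0,0,0.12,0,0,0.85],[0,0,0,0.12,0,0,0.85],[0,0,0,0.12,0,0,0.85],[0,0,0,0.12,0,0,0.85],[0,0,0,0.12,0,0,0.85]]'
python3 -m inch '[[0,0,0,0.12,0,0,0.85],[0,0,0,0.12,0,0,0.85],[0,0,0,0.12,0,0,0.85],[0,0,0,0.12,0,0,0.85],[0,0,0,0.12,0,0,0.85],[0,0,0,0.12,0,0,0.85],[0,0,0,0.12,0,0,0.85],[0,0,0,0.12,0,0,0.85]]'
python3 go.py 449 163 -1.8 1.517; python3 ss.py
```

```text
clock: 40.38
eef_pos: [441.4, 23.2, -3.0]
tcp_rot: [-3.142, 0.0, 1.516]
contact_force: [0.3, -1.5, -0.4]
opening: 0.15
grasp_force: 0.4
clock: 41.05
eef_pos: [442.7, 46.9, -3.1]
tcp_rot: [-3.142, -0.0, 1.515]
contact_force: [-0.3, -0.5, 0.6]
opening: 0.148
grasp_force: 0.4
clock: 41.72
eef_pos: [444.0, 70.8, -3.1]
tcp_rot: [3.142, -0.0, 1.516]
contact_force: [0.1, -2.2, 1.0]
opening: 0.152
grasp_force: 0.4
t 41.72 p [444.   70.8  -3.1] yaw 1.5155 F [ 0.1 -2.2  1. ] open 0.15
rz -0.0005 dx 3.694 dy -0.0 dz -0.05
side rect [-120.    -6.8] [13.5 73.2] 80.1 x -156.8 -83.4 y -17.1 1.5
   x -146 y -8.5 1.5
   x -126 y -9.8 0.4
   x -106 y -15.7 -3.0
   x -86 y -17.1 -5.4
top none
tool in tray [-163.4   -1. ] t 41.72 F [ 0.1 -2.2  1. ]
```

```bash
python3 -m inch '[[0,0,0,0.12,0,0,0.85],[0,0,0,0.14,0,0,0.85],[0,0,0,0.14,0,0,0.85],[0,0,0,0.14,0,0,0.85],[0,0,0,0.14,0,0,0.85],[0,0,0,0.14,0,0,0.85],[0,0,0,0.14,0,0,0.85],[0,0,0,0.14,0,0,0.85]]'
python3 -m inch '[[0,0,0,0.14,0,0,0.85],[0,0,0,0.14,0,0,0.85],[0,0,0,0.14,0,0,0.85],[0,0,0,0.14,0,0,0.85],[0,0,0,0.14,0,0,0.85],[0,0,0,0.14,0,0,0.85],[0,0,0,0.14,0,0,0.85],[0,0,0,0.14,0,0,0.85]]'
python3 -m inch '[[0,0,0,0.14,0,0,0.85],[0,0,0,0.14,0,0,0.85],[0,0,0,0.14,0,0,0.85],[0,0,0,0.14,0,0,0.85],[0,0,0,0.12,0,0,0.85],[0,0,0,0.1,0,0,0.85],[0,0,0,0.08,0,0,0.85]]'
python3 ss.py
```

```text
clock: 42.48
eef_pos: [445.5, 98.3, -3.1]
tcp_rot: [-3.142, -0.0, 1.516]
contact_force: [0.1, -1.0, -0.8]
opening: 0.156
grasp_force: 0.2
clock: 43.15
eef_pos: [447.1, 126.2, -3.1]
tcp_rot: [-3.142, 0.0, 1.515]
contact_force: [0.2, -1.2, -0.6]
opening: 0.148
grasp_force: 0.2
clock: 43.73
eef_pos: [448.3, 147.7, -3.1]
tcp_rot: [-3.142, -0.0, 1.516]
contact_force: [0.1, -0.7, -0.4]
opening: 0.149
grasp_force: 0.3
side rect [-37.9  -5.8] [13.6 83.3] 81.9 x -79.6 3.9 y -16.8 2.8
   x -69 y -7.8 2.8
   x -49 y -9.2 1.6
   x -29 y -14.2 -0.8
   x -9 y -16.8 -4.4
top none
tool in tray [-86.4  -0.8] t 43.73 F [ 0.1 -0.7 -0.4]
```

```bash
python3 -m inch '[[0,0,0,0.12,0,0,0.85],[0,0,0,0.12,0,0,0.85],[0,0,0,0.1,0,0,0.85],[0,0,0,0.1,0,0,0.85],[0,0,0,0.08,0,0,0.85],[0,0,0,0.06,0,0,0.85],[0,0,0,0.04,0,0,0.85],[0,0,0,0,0,0,0.85]]'
python3 -m inch '[[0,0,0,-0.1,0,0,0.85],[0,0,0,-0.5,0,0,0.85],[0,0,0,-0.8,0,-0.5,0.85],[0,0,0,-1,0,-0.9,0.85],[0,0,0,-1,0,-0.7,0.85],[0,0,0,-1,0,-0.3,0.85],[0,0,0,-1,0,0,0.85],[0,0,0,-1,0,0,0.85]]'
python3 -m inch '[[0,0,0,-1,0,0,0.85],[0,0,0,-1,0,0,0.85],[0,0,0,0,0,0,0.85]]'
python3 ss.py; python3 meas.py
python3 - <<'E'
from h import *
f=grab_frame("top"); C=cloud(f)   # all pieces against tray walls, same camera
for name,ox,oy,yw,hl,hw in(("narrow",633.6,234,1.628,62,25),("wide",452.5,234,1.513,67,35)):
    R=np.array([[np.cos(yw),np.sin(yw)],[-np.sin(yw),np.cos(yw)]])
    v,u=np.nonzero((C[...,2]>17)&(C[...,2]<34)); g=(ray(f,np.c_[u,v],24)[:,:2]-[ox,oy])@R.T
    k=(abs(g[:,0])<hl+20)&(abs(abs(g[:,1])-hw-2)<3.5); print(name,"walls x",np.percentile(g[k,0],[1,99]).round(1))
E
```

```text
clock: 44.5
eef_pos: [449.2, 163.1, -3.1]
tcp_rot: [3.141, -0.0, 1.516]
contact_force: [0.3, -0.4, -0.3]
opening: 0.15
grasp_force: 0.0
clock: 45.17
eef_pos: [440.1, 1.1, 57.7]
tcp_rot: [3.14, 0.0, 1.515]
contact_force: [0.5, 0.0, 0.8]
opening: 0.149
grasp_force: 0.0
clock: 45.42
eef_pos: [436.8, -50.5, 57.0]
tcp_rot: [3.141, 0.001, 1.513]
contact_force: [-0.1, -0.9, -0.2]
opening: 0.152
grasp_force: 0.0
side rect [ 5.8 19.9] [ 23.  100.3] 80.3 x -44.6 54.7 y 0.6 25.6
   x -34 y 19.7 25.6
   x -14 y 12.7 24.7
   x 6 y 8.0 25.2
   x 26 y 5.6 24.3
   x 46 y 0.6 24.7
top rect [-1.8 -0.3] [119.6  48.7] 1.3 x -62.0 58.0 y -24.1 25.3
   x -51 y -22.6 22.9
   x -31 y -21.7 21.4
   x -11 y -23.3 22.4
   x 9 y -22.4 23.3
   x 29 y -24.1 21.8
   x 49 y -23.0 25.3
tool in tray [-285.    -0.7] t 45.42 F [-0.1 -0.9 -0.2]
bar centre [-3.6  0.5] [ 37.7 114. ] 89.5 x -60.7 53.3
slab centre [-0.1 -0.7] [119.3  48.9] 1.2 x -59.9 59.5
narrow walls x [-61.5  66.9]
wide walls x [-65.7  70.3]
```

Both pieces measure inside and straight: the slab at x≈-1, y≈-0.5 mm and the bar at x≈-2 to -4, y≈0.5 mm in their tray frames. The arm is clear of everything, so I'm handing in.

```bash
python3 -c "
from rig import r; print(r.sign_off())"
```

```text
the job is handed in; nothing more can be done
None
```

The job is handed in: by my last top-view check the slab and bar both lie straight and wholly inside their trays, within about 4 mm of centre, push force read about 2 N or less, the arm kept clear of the ramekin, jars and gift box (I did not re-measure them), and no verdict came back.

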